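Clear spent ferrules through the reject flap and hang up the gauge

ROBOT

A 6-joint arm with a two-finger parallel gripper is mounted at the origin on the work surface. World frame = base frame: x ahead of the robot, y to its left, z up, the work surface at z = 0. Lengths are in m, angles in rad, forces in N, time in s.
With the tool pointing down it reaches from about 0.3 to 0.775 m from the base axis. Payload 14.6 kg.
Tool frame: the origin (TCP) lies between the finger pads; the fingertips stand 8 mm ahead of it and the grasp point (between the pads) lies 11 mm behind it; z points along the fingers, x is the direction in which the jaws open and shut, and the axes are right-handed (so a half turn about z gives the same grasp; the last joint's range is limited). The gripper opens to 85 mm and grips with 20 to 120 N. Pads are 22 mm wide; open, the fingers measure 114 mm over their backs; the gripper's body (76 mm by 85 mm) begins 54 mm behind the grasp point. The pads swing forward as they close: fully open they stand 13 mm farther back than shut.
Start: joints at [1.041, 0.3, 1.521, -0, 1.321, -0.067], TCP at [0.246, 0.492, 0.239] pointing down, gripper open.
Joint ranges: [-3.03, 3.03], [-0.79, 2.21], [0.23, 2.52], [-1.04, 4.18], [0, 3.07], [-2.55, 2.55]. Speed limits (rad/s): [2.22, 2.22, 2.57, 3.14, 3.14, 3.14].

INTERFACE

Orientations are given as a unit quaternion [w, x, y, z].
In Python, from workcell import * gives the robot as it stands.
- The arm moves only by the shell command python3 -m inch 'ROWS'. ROWS is JSON, a list of rows, each a list of 3 entries, a list of its own where there are three numbers: the turn, a rotation vector about the tool's x, y, z in degrees, then the shift along the tool's x, y, z in m, then the opening, from 0 (shut) to 1 (fully open). A call has 1 to 10 rows; each row is the pose to reach, as a shift and turn from the pose commanded when the call began, along the tool's axes at that moment; what a row does not reach only later rows make up. A row lasts 1/8 s, in which the tool goes at most 62.5 mm and 10.7 degrees, less where a joint would pass 70% of its speed; a pose out of reach is approached as far as the arm can. A call with a gripper value outside its range is refused whole. The fingers move at their own pace and stop on an object; the grip force is fixed at half the most. Time passes only in rows, so rows that repeat a pose let the fingers close. It gives the time, the measured TCP pose, the force and the opening at its end, in the units of the state.
- observe(): the state, without advancing time (a new reading comes with each control period).
- read_camera(name): name is "side" or "top"; returns a dict with "image" (400x640x3 uint8, red, green, blue), "depth" (400x640 float32, m along the optical axis (not along the pixel's ray), 0 where there is no reading), "fx", "fy", "cx", "cy" (pixels), "k1" (the pictures are not rectified: a ray, as slopes to the right and down, at radius r is drawn at 1 + k1 r^2 times it, then the intrinsics apply), "origin" and "rotation" of the camera in the world. Camera axes: x right, y up, looking along -z (the intrinsics and any distortion apply to the point x, -y, -z); pixel columns grow to the right and rows downward; lengths in m; the calibration is good to about 2 mm. A picture is of the moment at which its call begins.
- job_done(): hands the job in, once; it reports no verdict.
The state is a dict: "time": time; "qpos": joint angles; "dq": joint speeds; "joint_efforts": joint torques, N m; "ee_pos": TCP position; "orientation": TCP orientation; "wrist_force": force on the tool from outside, world axes, zero at the start; "torque": the same for the moment, N m; "grip_width": finger opening in m.
Only numpy, scipy, OpenCV 4.12 (cv2) and the standard library are available. Lean on these libraries where they do the work, as an engineer would, in place of code of your own. Each camera call takes 0.05 s, during which the arm holds its last target. There are 200 camera calls.

TASK

Clear down the regripping bench: gather every spent ferrule from the bench in the metal cup while it stands on the cork turntable, then carry the cup to the reject bin, press the spring flap open with the rim of the cup (not with the gripper) and tip all the ferrules through into the bin. Stand the empty cup upright back on the cork, and hang the steel gauge by its eye on the slanting peg; do not disturb the other things on the bench.

Things in the scene. Friction and masses are not known exactly. Their poses are not given: they have to be found in the camera images.
- ferrule0: a spent shaft ferrule: a short black plastic collar with a thin white band, 16 mm in diameter and 24 mm long, starting upright on the bench; origin at its centre, z along its axis. Slick plastic; it can roll if it falls on its side. May be absent.
- ferrule1: a spent shaft ferrule: a short black plastic collar with a thin white band, 16 mm in diameter and 24 mm long, starting upright on the bench; origin at its centre, z along its axis. Slick plastic; it can roll if it falls on its side. May be absent.
- ferrule2: a spent shaft ferrule: a short black plastic collar with a thin white band, 16 mm in diameter and 24 mm long, starting upright on the bench; origin at its centre, z along its axis. Slick plastic; it can roll if it falls on its side. May be absent.
- ferrule3: a spent shaft ferrule: a short black plastic collar with a thin white band, 16 mm in diameter and 24 mm long, starting upright on the bench; origin at its centre, z along its axis. Slick plastic; it can roll if it falls on its side. May be absent.
- ferrule4: a spent shaft ferrule: a short black plastic collar with a thin white band, 16 mm in diameter and 24 mm long, starting upright on the bench; origin at its centre, z along its axis. Slick plastic; it can roll if it falls on its side. May be absent.
- cup: a flared aluminium cup (0.11 kg) with a flat black handle along its -x: outside radius 30 mm at the base, 50 mm at the rim, 48 mm tall, wall 3 mm, floor 4 mm. The wall flares 22 degrees; slick inside, ferrules slide out once it is tipped 90 to 100 degrees. Origin at the centre of its underside, z up its axis. Starts upright on the turntable, handle roughly towards the robot
- cup_lip (a point): the point of the cup's rim opposite the handle, at (50, 0, 48) mm in the cup's frame
- cup_handle (a point): the middle of the cup's handle, at (-91, 0, 39) mm in the cup's frame; the handle is a bar 12 mm wide (y) and 14 mm tall (z 32 to 46 mm) from x = -44 to -119 mm
- cup_mid (a point): inside the cup on its axis, 26 mm above its underside
- turntable: the fixed foot of a round cork-topped turntable; origin at the centre of its underside on the bench, cork surface 45 mm above it, cork radius 123 mm. The top turns stiffly, at most 0.3 rad. A charcoal rubber grip, 32 mm across and 190 mm tall, stands upside down on it, 100 mm from the centre roughly along +x (away from the robot)
- bin: a fixed grey metal reject bin, lid 130 mm high; origin on the bench, walls from x = -100 to 120 and y = -80 to 80 mm. Its mouth in the lid, x = -85 to 12 and y = -62 to 62 mm, is shut by the flap. A steel collar stands round the mouth: 30 mm high at the sides (inner faces y = +-64 mm), 42 mm at the far side (x = 12 mm), none at the hinge side. -x faces roughly towards the robot
- bin_hinge (a point): the middle of the flap's hinge line (along the bin's y) at x = -85 mm, z = 130 mm in the bin's frame
- flap (a joint): the steel flap, 93 by 120 mm, in the bin's mouth, hinged at the side nearest the robot; its far edge swings down into the bin. 0 = shut, level with the lid; grows as it opens (rad, at most 1.15). A spring (0.08 N m, rising 0.1 N m per rad) shuts it. Open, it is a slick chute sloping away from the hinge; parts slide off its far edge under the lid
- gauge: the steel grip-alignment gauge lying flat: a bar 22 mm wide (y) and 10 mm thick from x = -65 to 43 mm, a 46 mm wide cross-piece at x = -62 mm and a round eye at the other end. 0.15 kg. Origin at its underside near its centre of mass, x along the bar towards the eye, z through its thickness
- gauge_eye (a point): the centre of the gauge's eye, at (62, 0, 5) mm in the gauge's frame; the eye's hole is 28 mm in diameter along z, the ring 44 mm across
- peg: a round steel peg 8 mm in diameter and 77 mm long that slants up at 45 degrees towards the robot out of a wooden post; origin at its root, 170 mm above the bench, z along the peg to its tip. The post, 30 mm wide, reaches 212 mm above the bench and stands behind the root
- wood_head: a walnut wood club head, 100 mm across, 40 mm high, to be left alone; origin at its underside
- tape_roll: a roll of grip tape, 64 mm across and 24 mm high, lying flat, to be left alone; origin at its underside
- driver: a screwdriver 180 mm long lying on the bench, to be left alone
Things that resemble listed ones, but are neither listed nor needed, are in the scene too. Several things have the shape of the gauge; the one meant has the colours described above.

How it is judged:
By the outcome, as a careful person would: the job done as asked, in the order asked, and still so for the second after the job is handed in, with the robot touching nothing.
Of ferrule0, ferrule1, ferrule2, ferrule3, ferrule4 only 3 to 5 are there at a start; the rules pass over those that are not, and their reading is None.
At some moment in a run one of gauge, ferrule0, ferrule1, ferrule2, ferrule3, ferrule4 may be knocked a few centimetres aside while the robot is not near it.
It also fails if it takes over 210 s, if anything falls off the work surface, if the arm or the gripper's body presses on something with over 40 N, if the wrist force passes 120 N, or if a joint passes its speed limit or range.

## Working session

There is one attempt and no reset: what is moved stays moved. The work goes in short steps, Python scripts to look and compute and a shell command to move; the robot and the scene stay as the last step left them, time stands still between calls to the robot, and variables do not carry over. Pictures are saved under pics/ and viewed, about 12 in all and at most 16, crops included, and the job is handed in when it is done.

```bash
ls; mkdir -p pics
cat > h.py <<'E'
from workcell import *
import numpy as np, cv2
def snap(n):
    c=read_camera(n); np.savez(f'{n}.npz',**c); return c
def save(c,f,box=None,s=1):
    im=cv2.cvtColor(np.array(c['image']),cv2.COLOR_RGB2BGR)
    if box: u0,v0,u1,v1=box; im=im[v0:v1,u0:u1]
    cv2.imwrite(f'pics/{f}.png',cv2.resize(im,None,fx=s,fy=s,interpolation=cv2.INTER_CUBIC))
def ray(c,u,v):
    x=(u-c['cx'])/c['fx'];y=(v-c['cy'])/c['fy'];k=float(c['k1']);rd=np.hypot(x,y);r=rd
    for _ in range(20): r=rd/(1+k*r*r)
    s=r/rd if rd>0 else 1
    return np.array(c['rotation'])@np.array([x*s,-y*s,-1.])
def onz(c,u,v,z):
    d=ray(c,u,v);o=np.array(c['origin']);return o+d*(z-o[2])/d[2]
def dep(c,u,v):
    return np.array(c['origin'])+ray(c,u,v)*float(c['depth'][int(v),int(u)])
def proj(c,p):
    q=np.array(c['rotation']).T@(np.array(p)-np.array(c['origin']));x=q[0]/-q[2];y=-q[1]/-q[2]
    f=1+float(c['k1'])*(x*x+y*y);return np.array([c['cx']+c['fx']*x*f,c['cy']+c['fy']*y*f])
E
python3 - <<'E'
from h import *
for n in('top','side'):
    c=snap(n);save(c,n+'0',s=1.25);print(n,c['origin'],c['rotation'],c['fx'],c['k1'],c['cx'],c['cy'])
print(observe())
E
```

```text
pics
top [ 0.4173761  -0.15243871  1.56848779] [ 0.70687115  0.0271067  -0.02095903 -0.70651194] 475.849029437155 -0.013565731850240336 320.3201547496931 196.5863538430996
side [ 0.11196019 -1.13257706  0.84377609] [ 0.86400411  0.46402235 -0.08456541 -0.17615009] 487.3432666727609 -0.11836896654353216 315.57410860488307 193.14382153725202
{'time': 0.1, 'qpos': array([ 1.04143549e+00,  3.00458930e-01,  1.52152001e+00,  4.04946802e-05,
        1.32071346e+00, -6.66016485e-02]), 'dq': array([ 2.89292075e-04, -1.14888737e-03, -6.22735230e-04,  2.21901406e-05,
       -3.36621466e-04,  1.57474895e-03]), 'joint_efforts': array([ 2.77140884e-03, -5.44375348e+01, -3.62369263e+01,  2.70649133e-05,
        3.00461914e-03, -9.54912889e-05]), 'ee_pos': array([0.24542261, 0.49197997, 0.23875382]), 'orientation': array([ 2.40199133e-04,  8.50419703e-01,  5.26104577e-01, -4.95022934e-04]), 'wrist_force': array([ 0.13280994, -0.11664194, -0.16435794]), 'torque': array([-2.91526147e-05, -1.16358673e-02, -5.54565747e-03]), 'grip_width': 0.08499316604768976}
```

```bash
sed -i "s/np.array(c\['rotation'\])/RM(c)/; s/RM(c).T/RM(c).T/" h.py
cat >> h.py <<'E'
from scipy.spatial.transform import Rotation as R
def RM(c):
    q=np.array(c['rotation']);return R.from_quat(np.r_[q[1:],q[0]]).as_matrix()
def load(n):
    d=np.load(f'{n}.npz');return {k:d[k] for k in d}
E
grep -n RM h.py
```

```text
13:    return RM(c)@np.array([x*s,-y*s,-1.])
19:    q=RM(c).T@(np.array(p)-np.array(c['origin']));x=q[0]/-q[2];y=-q[1]/-q[2]
22:def RM(c):
```

View pics/top0.png

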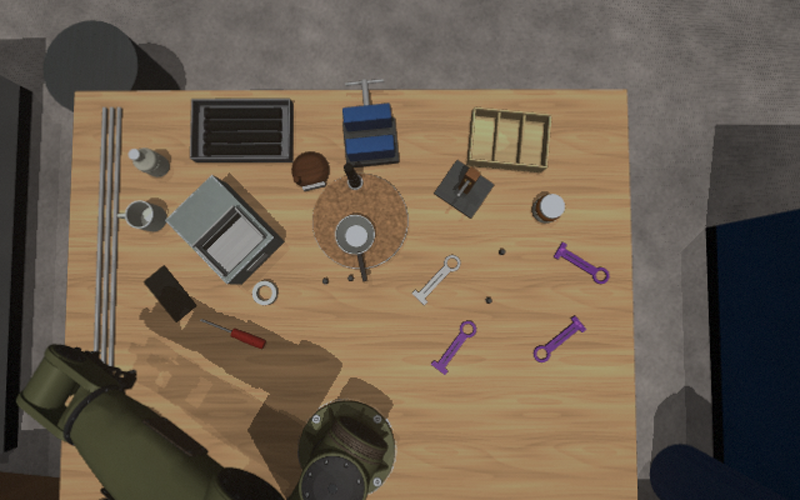

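View pics/side0.png

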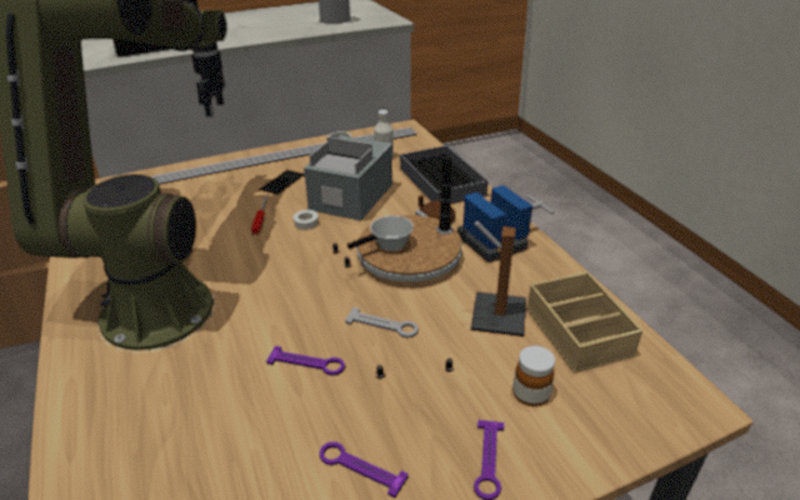

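Run:
```python
from h import *
t=load('top');s=load('side')
for n,c,z in(('top',t,.024),('side',s,.012)):
    g=c['image'].max(2);m=(g<60).astype(np.uint8)
    k,l,st,ce=cv2.connectedComponentsWithStats(m)
    for i in range(1,k):
        if 8<st[i,4]<120:print(n,st[i],ce[i].round(1),onz(c,*ce[i],z).round(3))
P=lambda n,u,v,z=None:print(n,(onz(t,u/1.25,v/1.25,z) if z is not None else dep(t,u/1.25,v/1.25)).round(3))
P('cuprim',355,234,.093);P('handle',365,279,.09);P('cork',360,221,.045)
P('eye',453,264,.005);P('gaugeend',421,298,.005)
P('bin lid d',225,200);P('flap',235,240);P('bin near corner',232,277,.13);P('wh',310,170);P('tape',264,292);P('post top',471,175);P('grip top',352,172)
P('peg',462,186)
save(t,'t_bin',(120,130,260,250),5);save(t,'t_peg',(320,110,460,250),4)
save(s,'s_peg',(330,120,480,280),4)
```

```text
top [413  94   5  36  46] [414.9 113.3] [ 0.797 -0.45   0.024]
top [433  94   6  38  96] [435.2 114.2] [ 0.794 -0.517  0.024]
top [577 120   7   3   9] [580.4 121.1] [ 0.771 -0.994  0.024]
top [237 122  26  23  93] [254.6 130.7] [0.74  0.077 0.024]
top [583 122  21  11  89] [592.3 126.8] [ 0.753 -1.033  0.024]
top [234 133   2   6  10] [234.4 135.5] [0.724 0.144 0.024]
top [573 132   7   5  17] [576.4 133.8] [ 0.729 -0.979  0.024]
top [581 132   7   6  15] [583.1 135. ] [ 0.725 -1.001  0.024]
top [570 139   7   8  23] [572.7 141.8] [ 0.703 -0.966  0.024]
top [584 139   9   2  11] [588.5 139.2] [ 0.711 -1.018  0.024]
top [237 141   7   8  25] [239.7 145. ] [0.692 0.126 0.024]
top [584 164  11  11  60] [588.3 168.9] [ 0.613 -1.014  0.024]
top [192 169  20  21  21] [202. 179.] [0.58  0.248 0.024]
top [399 200   4   4   9] [400.2 201.9] [ 0.505 -0.398  0.024]
top [286 203   7  22  70] [289.4 212.6] [ 0.47  -0.039  0.024]
top [ 21 223   7  18  45] [ 24.3 231.2] [0.409 0.83  0.024]
top [389 238   3   5   9] [389.8 239.8] [ 0.383 -0.363  0.024]
top [ 34 286   5   4   9] [ 36.2 287.3] [0.227
[... 1390 characters left out ...]

side [604 226   7   7  15] [607.5 228.7] [ 1.265 -0.482  0.012]
side [619 240   6   6  11] [621.5 241.8] [ 1.254 -0.542  0.012]
side [378 261  41   8  92] [397.6 264.6] [ 0.641 -0.36   0.012]
side [357 288   4   9  28] [358.5 292. ] [ 0.508 -0.406  0.012]
side [302 294   5   8  30] [303.8 297.7] [ 0.382 -0.371  0.012]
cuprim [ 0.547 -0.026  0.093]
handle [ 0.435 -0.052  0.09 ]
cork [ 0.585 -0.035  0.045]
eye [ 0.476 -0.277  0.005]
gaugeend [ 0.387 -0.193  0.005]
bin lid d [0.628 0.29  0.128]
flap [0.529 0.263 0.128]
bin near corner [0.439 0.268 0.13 ]
wh [0.72  0.097 0.037]
tape [ 0.402  0.222 -0.005]
post top [ 0.672 -0.302  0.219]
grip top [ 0.679 -0.03   0.221]
peg [ 0.67  -0.295  0.077]
```

View pics/t_bin.png

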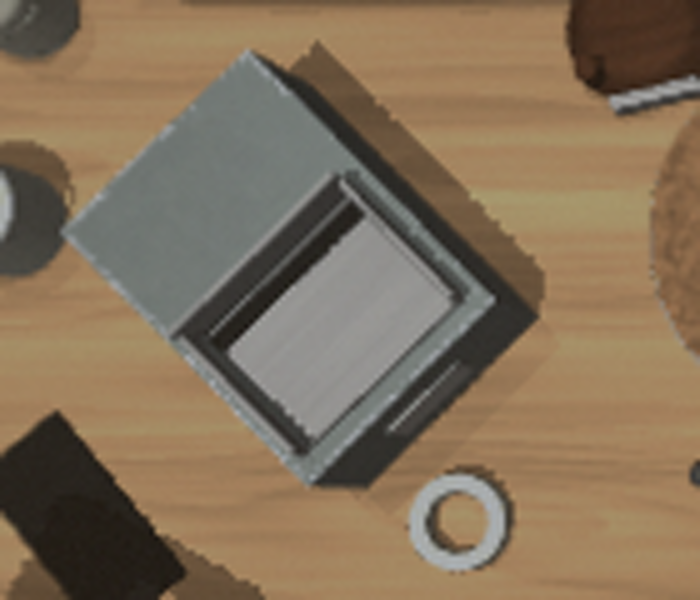

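View pics/t_peg.png

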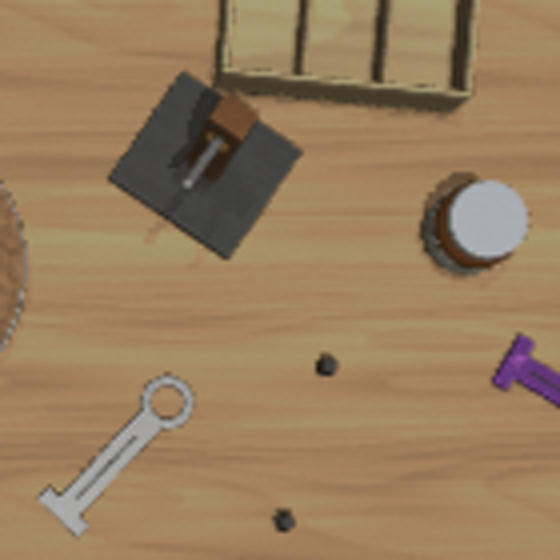

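View pics/s_peg.png

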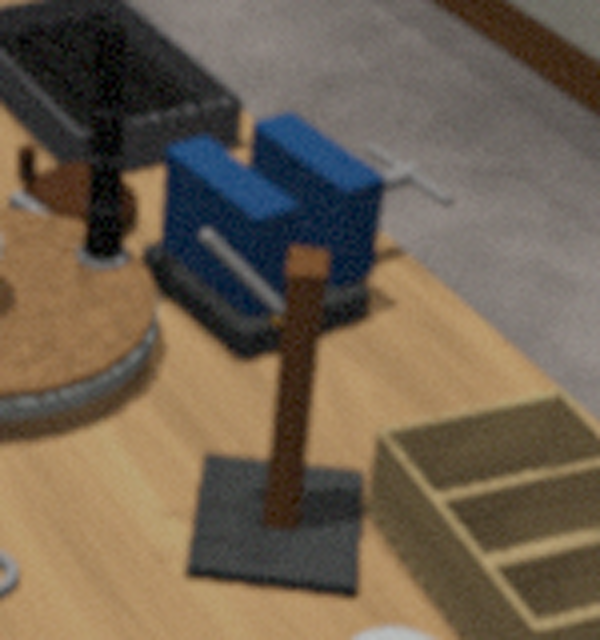

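```bash
cat >> h.py <<'E'
def blobs(c,z,thr=75,amin=12,amax=90,box=(.3,.62,-.55,.35),side=False):
    # ferrule-size dark blobs on the bench; z = height of blob middle
    im=np.array(c['image']).astype(int);m=(im.max(2)<thr).astype(np.uint8)
    k,l,st,ce=cv2.connectedComponentsWithStats(m);o=[]
    for i in range(1,k):
        if amin<=st[i,4]<=amax:
            p=onz(c,*ce[i],z)
            if box[0]<p[0]<box[1] and box[2]<p[1]<box[3]: o.append((*p[:2].round(4),int(st[i,4]),int(st[i,2]),int(st[i,3]),*ce[i].round(1)))
    return o
E
python3 - <<'E'
from h import *
t=load('top');s=load('side')
for b in blobs(t,.018,90,10,80):print('t',b)
for b in blobs(s,.012,75,12,90):print('s',b)
for n,u,v,z in(('A',169.6,140,.13),('B',133,176,.13),('C',182,227,.13),('D',219,190,.13)):
    print(n,onz(t,u,v,z).round(4))
# mouth hinge corners etc
for n,(u,v) in dict(hr=(460,300),hl=(305,450),fr=(340,175),fl=(180,333)).items(): print(n,onz(t,u/5+120,v/5+130,.13 if n[0]=='h' else .172).round(4))
# peg
pt=lambda u,v:(u/4+320,v/4+110)
print('post top',onz(t,*pt(233,118),.212),'peg tip top px',onz(t,*pt(187,184),.224),'root?',onz(t,*pt(219,142),.17))
sp=lambda u,v:(u/4+330,v/4+120)
for u,v,z in((207,235,.224),(280,308,.17),(308,260,.212)):print(onz(s,*sp(u,v),z))
save(t,'t_cup',(240,130,340,240),5.4)
E
```

```text
t (np.float64(0.5119), np.float64(-0.5474), 13, 7, 13, np.float64(445.6), np.float64(200.0))
t (np.float64(0.5086), np.float64(-0.402), 21, 5, 5, np.float64(401.0), np.float64(201.0))
t (np.float64(0.44), np.float64(-0.0083), 19, 5, 5, np.float64(280.2), np.float64(222.0))
t (np.float64(0.4326), np.float64(0.0569), 20, 5, 5, np.float64(260.2), np.float64(224.2))
t (np.float64(0.4008), np.float64(0.1875), 18, 6, 17, np.float64(220.1), np.float64(234.0))
t (np.float64(0.3985), np.float64(0.2313), 18, 5, 11, np.float64(206.7), np.float64(234.7))
t (np.float64(0.3824), np.float64(-0.3659), 18, 5, 5, np.float64(390.3), np.float64(239.8))
t (np.float64(0.3163), np.float64(0.3403), 46, 24, 11, np.float64(172.8), np.float64(260.0))
s (np.float64(0.4326), np.float64(0.0561), 18, 3, 6, np.float64(268.0), np.float64(198.5))
s (np.float64(0.4401), np.float64(-0.0111), 22, 4, 7, np.float64(277.5), np.float64(209.7))
s (np.float64(0.4902), np.float64(-0.1022), 33, 16, 8, np.float64(304.7), np.float64(222.8))
s (np.float64(0.5531), np.float64(-0.1476), 16, 8, 5, np.float64(331.6), np.float64(226.2))
s (np.float64(0.508), np.float64(-0.4065), 38, 5, 9, np.float64(358.8), np.float64(292.1))
s (np.float64(0.382), np.float64(-0.3709), 37, 5, 10, np.float64(303.7), np.float64(297.6))
A [0.6892 0.3227 0.13  ]
B [0.5783 0.4327 0.13  ]
C [0.4229 0.2789 0.13  ]
D [0.5353 0.1682 0.13  ]
hr [0.5353 0.1896 0.13  ]
hl [0.4441 0.2824 0.13  ]
fr [0.6063 0.2522 0.172 ]
fl [0.5123 0.3454 0.172 ]
post top [ 0.67451066 -0.30725456  0.212     ] peg tip top px [ 0.62476603 -0.27279739  0.224     ] root? [ 0.6644887  -0.30153418  0.17      ]
[ 0.62610978 -0.27765956  0.224     ]
[ 0.67084574 -0.29561527  0.17      ]
[ 0.6776227  -0.31041486  0.212     ]
```

View pics/t_cup.png

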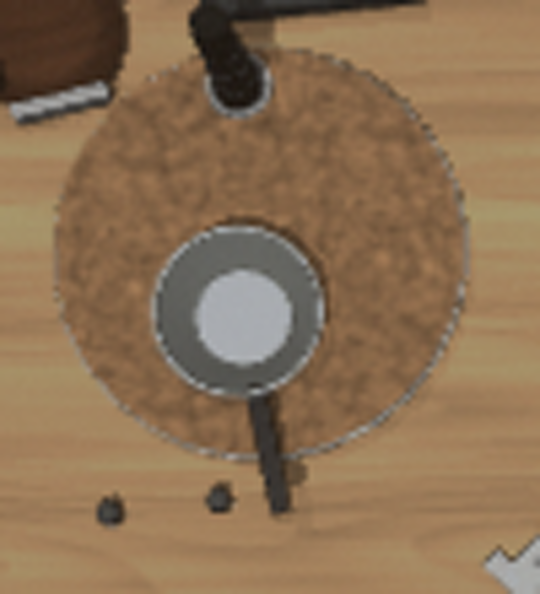

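Run:
```python
from h import *
t=load('top')
q=lambda u,v,z:onz(t,u/5.4+240,v/5.4+130,z).round(4)
print('rim',q(239,311,.093),'l/r',q(152,311,.093),q(326,311,.093),q(239,225,.093),q(239,397,.093))
print('handle end',q(280,513,.091),'handle mid',q(270,455,.091),'floor',q(244,316,.049),'cork',q(262,253,.045),q(54,253,.045),q(470,253,.045))
# gauge
im=np.array(t['image']).astype(int);m=((im.min(2)>125)&(im.max(2)-im.min(2)<30)).astype(np.uint8)
m[:200]=0;m[250:]=0;m[:,:325]=0;m[:,375:]=0
ys,xs=np.nonzero(m);print(len(xs),xs.min(),xs.max(),ys.min(),ys.max())
save(t,'t_g',(322,196,382,250),10)
```

```text
rim [ 0.5459 -0.0272  0.093 ] l/r [0.5459 0.023  0.093 ] [ 0.5459 -0.0774  0.093 ] [ 0.5958 -0.0269  0.093 ] [ 0.4962 -0.0275  0.093 ]
handle end [ 0.4296 -0.0513  0.091 ] handle mid [ 0.4629 -0.0454  0.091 ] floor [ 0.5467 -0.0265  0.049 ] cork [ 0.5848 -0.0367  0.045 ] [0.5848 0.0876 0.045 ] [ 0.5848 -0.1607  0.045 ]
281 330 367 204 243
```

View pics/t_g.png

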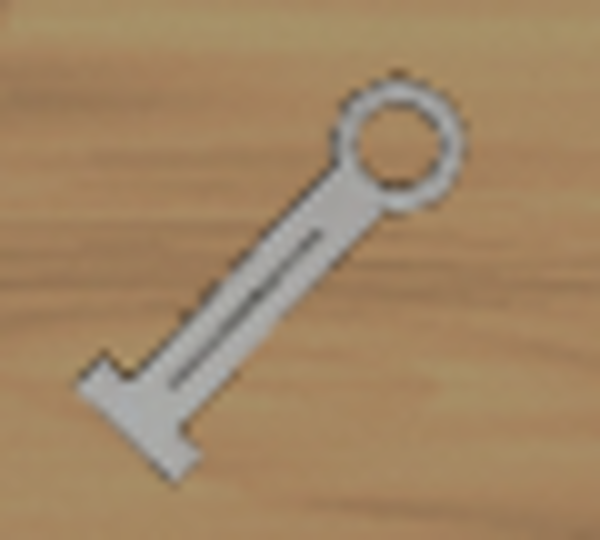

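```bash
cat >> h.py <<'E'
def RW(az,tx=0,ty=0):
    a=np.radians(az);x=np.array([np.cos(a),np.sin(a),0]);z=np.array([0,0,-1.])
    return R.from_matrix(np.c_[x,np.cross(z,x),z])*R.from_euler('xy',[tx,ty],degrees=True)
def cur():
    o=observe();q=o['orientation'];return np.array(o['ee_pos']),R.from_quat(np.r_[q[1:],q[0]])
def rows(*goals,start=None):
    """goals (pos, Rot): print per-goal turn/shift, each relative to the previous goal (new call each)"""
    p,r=start or cur()
    for g,gr in goals:
        g=np.array(g);print('turn',(r.inv()*gr).as_rotvec(degrees=True).round(1).tolist(),'shift',r.inv().apply(g-p).round(4).tolist());p,r=g,gr
E
python3 - <<'E'
from h import *
V=RW(11.8);rows(([.4326,.0565,.2],V),([.4326,.0565,.011],V),([.4326,.0565,.16],V),([.546,-.027,.16],V),([.546,-.027,.09],V))
E
```

```text
turn [0.0, 0.1, 51.7] shift [-0.3061, 0.3619, 0.039]
turn [0.0, 0.0, 0.0] shift [0.0, 0.0, 0.189]
turn [0.0, 0.0, 0.0] shift [0.0, 0.0, -0.149]
turn [0.0, 0.0, 0.0] shift [0.0939, 0.1049, 0.0]
turn [0.0, 0.0, 0.0] shift [0.0, 0.0, 0.07]
```

```bash
R='x'; python3 -m inch '[[[0,0,51.7],[-0.3061,0.3619,0.039],0.5],[[0,0,51.7],[-0.3061,0.3619,0.039],0.5],[[0,0,51.7],[-0.3061,0.3619,0.039],0.5],[[0,0,51.7],[-0.3061,0.3619,0.039],0.5],[[0,0,51.7],[-0.3061,0.3619,0.039],0.5],[[0,0,51.7],[-0.3061,0.3619,0.039],0.5],[[0,0,51.7],[-0.3061,0.3619,0.039],0.5],[[0,0,51.7],[-0.3061,0.3619,0.039],0.5],[[0,0,51.7],[-0.3061,0.3619,0.039],0.5],[[0,0,51.7],[-0.3061,0.3619,0.039],0.5]]'
python3 -m inch '[[[0,0,0],[0,0,0],0.5],[[0,0,0],[0,0,0],0.5],[[0,0,0],[0,0,0],0.5]]'
python3 - <<'E'
from h import *
t=snap('top');s=snap('side')
for b in blobs(t,.018,90,10,80,(.2,.65,-.55,.5)):print('t',*b)
for b in blobs(s,.012,75,12,90,(.2,.65,-.55,.5)):print('s',*b)
save(t,'t1',s=1.25)
print(observe()['qpos'],observe()['time'])
V=RW(11.8);rows(([.4326,.0565,.2],V),([.4326,.0565,.011],V))
E
```

```text
time: 1.35
ee_pos: [0.4324, 0.057, 0.2001]
orientation: [-0.0, 0.995, 0.103, -0.0]
wrist_force: [0.2, -0.2, 0.6]
grip_width: 0.0426
time: 1.72
ee_pos: [0.4326, 0.0571, 0.2003]
orientation: [0.0, 0.995, 0.103, 0.0]
wrist_force: [0.2, 0.3, -0.7]
grip_width: 0.0426
t 0.5086 -0.402 21 5 5 401.0 201.0
t 0.4397 -0.0084 23 6 5 280.2 222.1
t 0.3824 -0.3659 18 5 5 390.3 239.8
s 0.4312 0.051 43 7 10 268.1 199.5
s 0.44 -0.0078 37 5 9 277.1 209.1
s 0.3465 0.0156 13 7 4 244.2 212.4
s 0.508 -0.4062 35 5 9 358.8 292.1
s 0.382 -0.3712 38 5 10 303.7 297.7
s 0.6294 -0.5128 66 29 12 427.0 307.0
[ 4.67674327e-02  8.46559097e-02  1.87312599e+00 -2.69860613e-07
  1.18373522e+00 -1.59341036e-01] 1.825
turn [0.0, -0.0, 0.0] shift [-0.0001, 0.0004, 0.0003]
turn [0.0, 0.0, 0.0] shift [0.0, 0.0, 0.189]
```

View pics/t1.png

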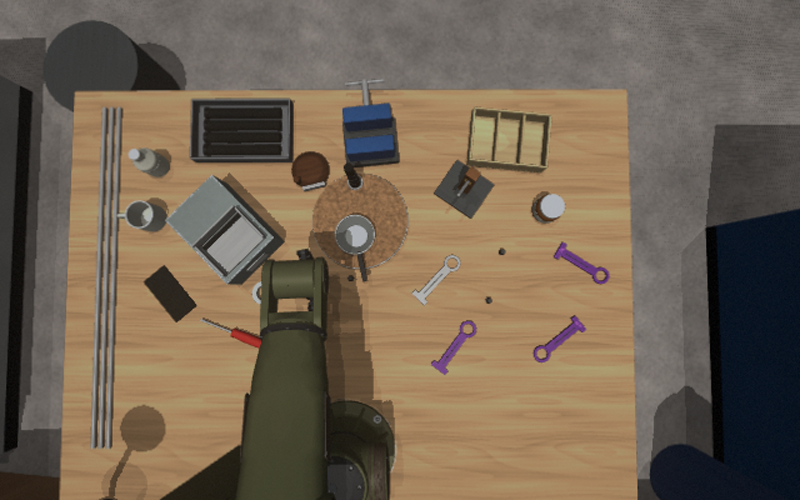

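```bash
python3 -m inch '[[[0,0,0],[0,-0.0005,0.06],0.5],[[0,0,0],[0,-0.0005,0.12],0.5],[[0,0,0],[0,-0.0005,0.16],0.5],[[0,0,0],[0,-0.0005,0.189],0.5],[[0,0,0],[0,-0.0005,0.189],0.5],[[0,0,0],[0,-0.0005,0.189],0],[[0,0,0],[0,-0.0005,0.189],0],[[0,0,0],[0,-0.0005,0.189],0],[[0,0,0],[0,-0.0005,0.189],0],[[0,0,0],[0,-0.0005,0.189],0]]'
python3 -m inch '[[[0,0,0],[0,0,-0.04],0],[[0,0,0],[0,0,-0.09],0],[[0,0,0],[0,0,-0.149],0],[[0,0,0],[0.047,0.0575,-0.149],0],[[0,0,0],[0.094,0.115,-0.149],0],[[0,0,0],[0.094,0.115,-0.149],0],[[0,0,0],[0.094,0.115,-0.149],0],[[0,0,0],[0.094,0.115,-0.149],0]]'
```

```text
time: 3.08
ee_pos: [0.4335, 0.0572, 0.0128]
orientation: [0.0, 0.995, 0.103, 0.001]
wrist_force: [-0.8, -0.6, 6.2]
grip_width: 0.0137
time: 4.08
ee_pos: [0.5476, -0.0357, 0.1608]
orientation: [-0.0, 0.995, 0.103, 0.0]
wrist_force: [0.9, 0.6, 0.2]
grip_width: 0.0136
```

```bash
python3 -m inch '[[[0,0,0],[0,0,0.04],0],[[0,0,0],[0,0,0.076],0],[[0,0,0],[0,0,0.076],0],[[0,0,0],[0,0,0.076],0.3],[[0,0,0],[0,0,0.076],0.3],[[0,0,0],[0,0,0.076],0.3],[[0,0,0],[0,0,0.03],0.3],[[0,0,0],[0,0,-0.04],0.5],[[0,0,0],[0,0,-0.04],0.5],[[0,0,0],[0,0,-0.04],0.5]]'
python3 - <<'E'
from h import *
s=snap('side');t=snap('top')
for b in blobs(s,.012,75,12,90,(.2,.65,-.55,.5)):print('s',*b)
for b in blobs(t,.018,90,10,80,(.2,.65,-.55,.5)):print('t',*b)
save(s,'s2',(200,100,360,220),5)
V=RW(11.8);T=RW(11.8,-22)
p=[.440,-.0088]
rows(([*p,.16],T),([*p,.016],T),([*p,.17],T),([.546,-.02,.17],V))
E
```

```text
time: 5.32
ee_pos: [0.5481, -0.0362, 0.2006]
orientation: [0.0, 0.995, 0.103, 0.0]
wrist_force: [-0.0, 0.5, 0.2]
grip_width: 0.0428
s 0.5791 0.0448 21 6 6 314.0 189.6
s 0.4401 -0.0103 51 6 10 277.4 209.6
s 0.3408 -0.048 14 7 5 248.4 225.0
s 0.5081 -0.4064 36 5 9 358.8 292.1
s 0.382 -0.371 35 5 8 303.7 297.6
s 0.6336 -0.5187 37 22 6 430.1 308.2
t 0.5867 0.2529 75 24 26 201.1 177.2
t 0.5086 -0.402 21 5 5 401.0 201.0
t 0.4674 0.2953 10 10 10 187.5 213.5
t 0.4008 0.1875 18 6 17 220.1 234.0
t 0.3974 0.2312 16 5 10 206.7 235.0
t 0.3824 -0.3659 18 5 5 390.3 239.8
t 0.2871 0.2406 33 24 15 203.2 269.1
turn [-22.0, 0.1, 0.0] shift [-0.0997, -0.0487, 0.0392]
turn [0.0, 0.0, 0.0] shift [0.0, -0.0539, 0.1335]
turn [0.0, 0.0, 0.0] shift [-0.0, 0.0577, -0.1428]
turn [22.0, 0.0, 0.0] shift [0.1015, 0.0303, 0.0122]
```

View pics/s2.png

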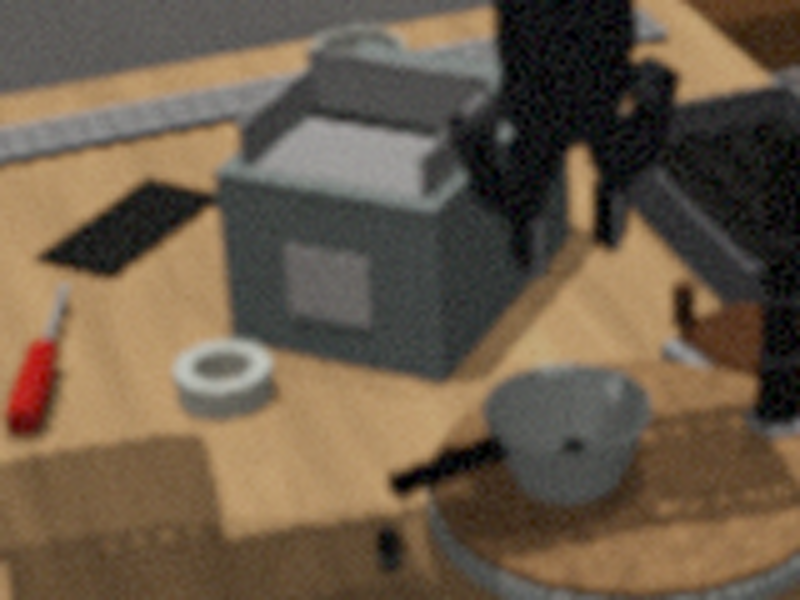

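Run:
```python
from h import *
V=RW(52);T=RW(52,-35);p=[.4385,-.008]
rows(([*p,.17],T),([*p,.0155],T),([*p,.17],T),([.546,-.02,.17],V),([.546,-.02,.086],V))
```

```text
turn [-33.6, 12.4, -38.9] shift [-0.101, -0.0498, 0.0292]
turn [0.0, 0.0, 0.0] shift [0.0, -0.0886, 0.1266]
turn [0.0, 0.0, 0.0] shift [0.0, 0.0886, -0.1266]
turn [35.0, 0.0, 0.0] shift [0.0567, 0.0754, 0.0528]
turn [0.0, 0.0, 0.0] shift [0.0, 0.0, 0.084]
```

```bash
python3 -m inch '[[[-33.6,12.4,-38.9],[-0.101,-0.0498,0.0292],0.3],[[-33.6,12.4,-38.9],[-0.101,-0.0498,0.0292],0.3],[[-33.6,12.4,-38.9],[-0.101,-0.0498,0.0292],0.3],[[-33.6,12.4,-38.9],[-0.101,-0.0498,0.0292],0.3],[[-33.6,12.4,-38.9],[-0.101,-0.0498,0.0292],0.3],[[-33.6,12.4,-38.9],[-0.101,-0.0498,0.0292],0.3],[[-33.6,12.4,-38.9],[-0.101,-0.0498,0.0292],0.3],[[-33.6,12.4,-38.9],[-0.101,-0.0498,0.0292],0.3],[[-33.6,12.4,-38.9],[-0.101,-0.0498,0.0292],0.3]]'
python3 - <<'E'
from h import *
print(observe()['qpos'])
T=RW(52,-35);p=[.4385,-.008]
rows(([*p,.17],T),([*p,.0155],T))
E
```

```text
time: 6.55
ee_pos: [0.4393, -0.0083, 0.1711]
orientation: [0.27, 0.857, 0.417, 0.133]
wrist_force: [-0.7, -0.0, -0.2]
grip_width: 0.0258
[ 0.1153175  -0.03019959  2.18333511 -0.72110796  0.65632678 -0.28116322]
turn [0.1, -0.0, -0.1] shift [-0.0003, -0.0013, 0.0004]
turn [0.0, 0.0, 0.0] shift [0.0, -0.0886, 0.1266]
```

```bash
python3 -m inch '[[[0,0,0],[0,-0.03,0.042],0.3],[[0,0,0],[0,-0.06,0.084],0.3],[[0,0,0],[0,-0.08,0.114],0.3],[[0,0,0],[0,-0.0895,0.1265],0.3],[[0,0,0],[0,-0.0895,0.1265],0.3],[[0,0,0],[0,-0.0895,0.1265],0],[[0,0,0],[0,-0.0895,0.1265],0],[[0,0,0],[0,-0.0895,0.1265],0],[[0,0,0],[0,-0.0895,0.1265],0]]'
python3 -m inch '[[[0,0,0],[0,0.02,-0.03],0],[[0,0,0],[0,0.05,-0.075],0],[[0,0,0],[0,0.0886,-0.1266],0],[[0,0,0],[0,0.0886,-0.1266],0],[[0,0,0],[0,0.0886,-0.1266],0]]'
```

```text
time: 7.68
ee_pos: [0.4473, -0.0025, 0.0489]
orientation: [0.25, 0.865, 0.42, 0.117]
wrist_force: [0.6, -0.4, -0.5]
grip_width: -0.0
time: 8.3
ee_pos: [0.454, -0.0066, 0.2028]
orientation: [0.25, 0.865, 0.42, 0.117]
wrist_force: [-0.1, -0.6, -1.2]
grip_width: -0.0001
```

```bash
cat > kin.py <<'E'
from h import *
from scipy.optimize import least_squares
LO=np.array([-3.03,-.79,.23,-1.04,0,-2.55]);HI=np.array([3.03,2.21,2.52,4.18,3.07,2.55])
rz=lambda a:R.from_euler('z',a);ry=lambda a:R.from_euler('y',a)
def fk(q,P):
    r0,z0,L1,a,L2,d,d6=P
    A=rz(q[0]);p=np.array([0,0,z0])+A.apply([r0,d,0])
    A=A*ry(q[1]);p=p+A.apply([0,0,L1]);A=A*ry(q[2]);p=p+A.apply([a,0,L2])
    A=A*rz(q[3])*ry(q[4])*rz(q[5]);return p+A.apply([0,0,d6]),A
def fkT(q,P):
    p,A=fk(q,P);return p,A*R.from_matrix(np.eye(3))
def pars():return np.load('P.npy')
def ik(pos,rot,q0,P,off):
    def f(q):
        p,A=fk(q,P);return np.r_[(p-pos)*5,((A*off).inv()*rot).as_rotvec()]
    s=least_squares(f,np.clip(q0,LO+1e-3,HI-1e-3),bounds=(LO,HI),xtol=1e-12,ftol=1e-12);return s.x,np.abs(s.fun).max()
E
python3 - <<'E'
from kin import *
o=observe();print(o['qpos'],o['ee_pos'],o['orientation'])
Q=[[1.04143549,.30045893,1.52152001,0,1.32071346,-.0666],[.0467674,.0846561,1.873126,0,1.1837352,-.159341],[.1153175,-.03019959,2.18333511,-.72110796,.65632678,-.28116322],o['qpos']]
T=[[.24542261,.49197997,.23875382],[.4326,.0571,.2003],[.4393,-.0083,.1711],o['ee_pos']]
f=lambda P:np.concatenate([fk(q,P)[0]-t for q,t in zip(Q,T)])
best=min((least_squares(f,x0) for x0 in([.0,.4,.4,0,.4,.03,.2],[.1,.4,.4,0,.35,.03,.2],[0,.3,.35,0.05,.35,.0,.15])),key=lambda s:s.cost)
print(best.x.round(4),f(best.x).round(4));np.save('P.npy',best.x)
qq=o['orientation'];m=R.from_quat(np.r_[qq[1:],qq[0]])
off=fk(o['qpos'],best.x)[1].inv()*m;print(off.as_matrix().round(3))
E
```

```text
[ 0.09962847 -0.04044018  2.0874521  -0.57113832  0.7618594  -0.45081657] [ 0.45395721 -0.00664306  0.2028043 ] [0.24980793 0.86476504 0.41961549 0.11704818]
[-3.000e-04  2.213e-01  4.244e-01  4.090e-02  4.478e-01  3.670e-02
  2.371e-01] [-0.0001  0.0001  0.      0.     -0.0001 -0.      0.     -0.      0.
 -0.      0.      0.    ]
[[-1. -0. -0.]
 [ 0. -1. -0.]
 [-0. -0.  1.]]
```

```bash
cat >> kin.py <<'E'
OFF=R.from_euler('z',180,degrees=True)
def try_ik(pos,rot,seeds=None):
    P=pars();best=None
    rng=np.random.default_rng(0)
    S=[observe()['qpos']] if seeds is None else list(seeds)
    S+= [rng.uniform(LO,HI) for _ in range(25)]
    out=[]
    for s in S:
        q,e=ik(np.array(pos),rot,s,P,OFF)
        if e<2e-3 and not any(np.abs(q-k).max()<.05 for k in out): out.append(q)
    return out
E
python3 - <<'E'
from kin import *
print('ferrule')
for az,l,z in((52,22,.02),(52,15,.015),(40,22,.02),(60,22,.02),(52,26,.02)):
    a=np.radians(az);p=[.440-.0*np.sin(a),-.0093,z]
    print(az,l,[q.round(2).tolist() for q in try_ik(p,RW(az,-l))])
CR=lambda yaw,b:R.from_euler('z',yaw,degrees=True)*R.from_euler('y',b,degrees=True)
cup=np.array([.546,-.027,.045])
for s in(1,-1):
  for th in(30,40,50,60):
    C=CR(11.8,0);Rt=RW(11.8+90*s,-s*(90-th));Rl=C.inv()*Rt
    zc=Rl.apply([0,0,1]);g=np.array([-.097,0,.039])+.011*zc   # TCP in cup
    print('handle',s,th,[q.round(2).tolist() for q in try_ik(cup+C.apply(g),Rt)])
    for b in(90,100):
      B=CR(44.9,b);lip=np.array([.549,.2935,.0])+R.from_euler('z',44.9,degrees=True).apply([-.02,0,.10])
      c0=lip-B.apply([.05,0,.048])
      print('   tip',b,[q.round(2).tolist() for q in try_ik(c0+B.apply(g),B*Rl)])
E
```

```text
ferrule
52 22 [[0.02, 0.33, 2.17, -0.64, 0.41, -0.33]]
52 15 [[-0.02, 0.35, 2.12, -0.34, 0.48, -0.64]]
40 22 [[0.06, 0.35, 2.14, -0.66, 0.51, -0.08]]
60 22 [[-0.0, 0.31, 2.19, -0.58, 0.35, -0.54]]
52 26 [[0.05, 0.33, 2.2, -0.86, 0.39, -0.08]]
handle 1 30 [[-0.46, 0.32, 2.42, 2.25, 0.75, 1.93]]
   tip 90 [[0.47, 0.68, 1.05, -0.16, 1.92, -1.9]]
   tip 100 [[0.5, 0.84, 0.82, -0.22, 2.14, -1.91]]
handle 1 40 [[-0.41, 0.23, 2.37, 2.01, 0.51, 2.22]]
   tip 90 [[0.49, 0.77, 0.94, -0.22, 2.09, -1.91]]
   tip 100 [[0.51, 0.94, 0.71, -0.29, 2.32, -1.95]]
handle 1 50 []
   tip 90 [[0.5, 0.87, 0.85, -0.28, 2.26, -1.94]]
   tip 100 [[0.51, 1.04, 0.62, -0.39, 2.48, -2.02]]
handle 1 60 []
   tip 90 [[0.51, 0.95, 0.76, -0.37, 2.42, -1.99]]
   tip 100 [[0.52, 1.12, 0.54, -0.52, 2.63, -2.13]]
handle -1 30 [[-0.46, 0.32, 2.42, 2.25, 0.75, -1.21]]
   tip 90 [[0.47, 0.68, 1.05, -0.16, 1.92, 1.24]]
   tip 100 [[0.5, 0.84, 0.82, -0.22, 2.14, 1.23]]
handle -1 40 [[-0.41, 0.23, 2.37, 2.01, 0.51, -0.92]]
   tip 90 [[0.49, 0.77, 0.94, -0.22, 2.09, 1.23]]
   tip 100 [[0.51, 0.94, 0.71, -0.29, 2.32, 1.19]]
handle -1 50 [[-0.36, 0.19, 2.31, 1.48, 0.35, -0.36]]
   tip 90 [[0.5, 0.87, 0.85, -0.28, 2.26, 1.2]]
   tip 100 [[0.51, 1.04, 0.62, -0.39, 2.48, 1.12]]
handle -1 60 [[-0.31, 0.18, 2.23, 0.76, 0.37, 0.39]]
   tip 90 [[0.51, 0.95, 0.76, -0.37, 2.42, 1.15]]
   tip 100 [[0.52, 1.12, 0.54, -0.52, 2.63, 1.01]]
```

Run:
```python
from kin import *
t=snap('top')
for b in blobs(t,.018,90,10,80,(.2,.65,-.55,.1)):print('t',*b)
V=RW(52);T=RW(52,-22);p=[.4388,-.0083]
for z in(.17,.1,.05,.02):print([q.round(2).tolist() for q in try_ik([*p,z],T)])
rows(([*p,.17],T),([*p,.020],T),([*p,.17],T),([.546,-.02,.17],V),([.546,-.02,.09],V))
```

```text
t 0.5509 -0.0315 18 6 5 287.5 188.1
t 0.5157 -0.0144 62 17 7 282.2 198.8
t 0.5086 -0.402 21 5 5 401.0 201.0
t 0.3824 -0.3659 18 5 5 390.3 239.8
[[0.03, 0.0, 2.08, -0.34, 0.78, -0.67]]
[[0.03, 0.13, 2.14, -0.43, 0.61, -0.56]]
[[0.03, 0.25, 2.17, -0.54, 0.48, -0.43]]
[[0.03, 0.33, 2.18, -0.64, 0.41, -0.32]]
turn [10.0, 0.6, -0.1] shift [-0.0103, -0.0261, 0.0216]
turn [0.0, 0.0, 0.0] shift [-0.0, -0.0562, 0.1391]
turn [0.0, 0.0, 0.0] shift [0.0, 0.0562, -0.1391]
turn [22.0, 0.0, -0.0] shift [0.0568, 0.085, 0.0343]
turn [0.0, 0.0, 0.0] shift [0.0, 0.0, 0.08]
```

```bash
python3 -m inch '[[[10,0.6,0],[-0.0103,-0.0261,0.0216],0.3],[[10,0.6,0],[-0.0103,-0.0261,0.0216],0.3],[[10,0.6,0],[-0.0103,-0.0261,0.0216],0.3],[[10,0.6,0],[-0.0103,-0.0261,0.0216],0.3],[[10,0.6,0],[-0.0103,-0.0261,0.0216],0.3]]'
python3 - <<'E'
from h import *
T=RW(52,-22);p=[.4388,-.0083]
rows(([*p,.17],T))
E
```

```text
time: 8.98
ee_pos: [0.4394, -0.008, 0.1713]
orientation: [0.172, 0.882, 0.43, 0.085]
wrist_force: [-0.7, 0.2, 0.8]
grip_width: 0.0252
turn [0.1, -0.1, -0.1] shift [-0.0006, -0.0008, 0.0011]
```

```bash
python3 -m inch '[[[0,0,0],[-0.0006,-0.021,0.05],0.3],[[0,0,0],[-0.0006,-0.042,0.1],0.3],[[0,0,0],[-0.0006,-0.0535,0.13],0.3],[[0,0,0],[-0.0006,-0.057,0.140],0.3],[[0,0,0],[-0.0006,-0.057,0.140],0.3],[[0,0,0],[-0.0006,-0.057,0.140],0],[[0,0,0],[-0.0006,-0.057,0.140],0],[[0,0,0],[-0.0006,-0.057,0.140],0],[[0,0,0],[-0.0006,-0.057,0.140],0]]'
python3 -m inch '[[[0,0,0],[0,0.02,-0.05],0],[[0,0,0],[0,0.04,-0.1],0],[[0,0,0],[0,0.0562,-0.1391],0],[[0,0,0],[0,0.0562,-0.1391],0],[[0,0,0],[0,0.0562,-0.1391],0]]'
python3 - <<'E'
from h import *
V=RW(52);rows(([.546,-.02,.17],V),([.546,-.02,.088],V))
E
```

```text
time: 10.1
ee_pos: [0.4393, -0.0082, 0.0204]
orientation: [0.172, 0.882, 0.43, 0.085]
wrist_force: [-0.8, 0.5, 6.3]
grip_width: 0.013
time: 10.72
ee_pos: [0.4382, -0.0085, 0.1691]
orientation: [0.171, 0.883, 0.43, 0.084]
wrist_force: [-0.5, 0.2, -0.0]
grip_width: 0.0128
turn [22.0, -0.1, -0.1] shift [0.0574, 0.0856, 0.0336]
turn [0.0, 0.0, 0.0] shift [0.0, 0.0, 0.082]
```

```bash
python3 -m inch '[[[7,0,0],[0.0574,0.0856,0.0336],0],[[14,0,0],[0.0574,0.0856,0.0336],0],[[22,0,0],[0.0574,0.0856,0.0336],0],[[22,0,0],[0.0574,0.0856,0.0336],0],[[22,0,0],[0.0574,0.0856,0.0336],0],[[22,0,0],[0.0574,0.0856,0.0336],0]]'
python3 -m inch '[[[0,0,0],[0,0,0.04],0],[[0,0,0],[0,0,0.076],0],[[0,0,0],[0,0,0.076],0],[[0,0,0],[0,0,0.076],0.3],[[0,0,0],[0,0,0.076],0.3],[[0,0,0],[0,0,0.076],0.3],[[0,0,0],[0,0,0.03],0.3],[[0,0,0],[0,0,-0.04],0.5],[[0,0,0],[0,0,-0.04],0.5],[[0,0,0],[0,0,-0.04],0.5]]'
python3 - <<'E'
from h import *
t=snap('top');s=snap('side')
for b in blobs(s,.012,75,12,90,(.2,.65,-.55,.5)):print('s',*b)
for b in blobs(t,.018,90,10,80,(.2,.65,-.55,.1)):print('t',*b)
V=RW(-40);p=[.5083,-.404];p2=[.3822,-.3685]
rows(([*p,.2],V),([*p,.0125],V),([*p,.2],V),([.546,-.03,.2],V))
E
```

```text
time: 11.48
ee_pos: [0.5458, -0.0195, 0.1708]
orientation: [0.0, 0.899, 0.438, 0.001]
wrist_force: [0.5, -0.0, -0.8]
grip_width: 0.013
time: 12.72
ee_pos: [0.5464, -0.02, 0.2112]
orientation: [-0.0, 0.899, 0.438, 0.001]
wrist_force: [-0.2, -0.1, -0.5]
grip_width: 0.0425
s 0.508 -0.4062 35 5 9 358.8 292.1
s 0.3818 -0.3713 36 5 9 303.7 297.8
s 0.6312 -0.5153 47 26 8 428.3 307.5
t 0.5086 -0.402 21 5 5 401.0 201.0
t 0.3824 -0.3659 18 5 5 390.3 239.8
turn [-0.1, 0.0, 91.9] shift [-0.3255, 0.2072, 0.009]
turn [0.0, 0.0, 0.0] shift [0.0, 0.0, 0.1875]
turn [0.0, 0.0, 0.0] shift [0.0, 0.0, -0.1875]
turn [0.0, 0.0, 0.0] shift [-0.2115, -0.3107, 0.0]
```

```bash
python3 -m inch '[[[0,0,92],[-0.3255,0.2072,0.009],0.5],[[0,0,92],[-0.3255,0.2072,0.009],0.5],[[0,0,92],[-0.3255,0.2072,0.009],0.5],[[0,0,92],[-0.3255,0.2072,0.009],0.5],[[0,0,92],[-0.3255,0.2072,0.009],0.5],[[0,0,92],[-0.3255,0.2072,0.009],0.5],[[0,0,92],[-0.3255,0.2072,0.009],0.5],[[0,0,92],[-0.3255,0.2072,0.009],0.5],[[0,0,92],[-0.3255,0.2072,0.009],0.5],[[0,0,92],[-0.3255,0.2072,0.009],0.5]]'
python3 -m inch '[[[0,0,0],[0,0,0.06],0.5],[[0,0,0],[0,0,0.12],0.5],[[0,0,0],[0,0,0.16],0.5],[[0,0,0],[0,0,0.187],0.5],[[0,0,0],[0,0,0.187],0.5],[[0,0,0],[0,0,0.187],0],[[0,0,0],[0,0,0.187],0],[[0,0,0],[0,0,0.187],0],[[0,0,0],[0,0,0.187],0],[[0,0,0],[0,0,0.187],0]]'
python3 -m inch '[[[0,0,0],[0,0,-0.06],0],[[0,0,0],[0,0,-0.12],0],[[0,0,0],[0,0,-0.1875],0],[[0,0,0],[0,0,-0.1875],0],[[0,0,0],[0,0,-0.1875],0]]'
python3 - <<'E'
from h import *
V=RW(-40);rows(([.552,-.030,.2],V),([.552,-.030,.088],V))
E
```

```text
time: 14.08
ee_pos: [0.5085, -0.4038, 0.1997]
orientation: [-0.001, 0.94, -0.342, -0.001]
wrist_force: [0.2, -0.3, -0.3]
grip_width: 0.0423
time: 15.32
ee_pos: [0.5097, -0.4043, 0.016]
orientation: [-0.0, 0.94, -0.342, 0.002]
wrist_force: [-0.2, 0.3, 7.5]
grip_width: 0.0131
time: 15.95
ee_pos: [0.5087, -0.4039, 0.2018]
orientation: [-0.001, 0.94, -0.342, 0.001]
wrist_force: [-0.2, -0.7, -0.6]
grip_width: 0.0134
turn [-0.1, -0.0, -0.1] shift [-0.2075, -0.3141, 0.0024]
turn [0.0, 0.0, 0.0] shift [0.0, 0.0, 0.112]
```

```bash
python3 -m inch '[[[0,0,0],[-0.2075,-0.3141,0],0],[[0,0,0],[-0.2075,-0.3141,0],0],[[0,0,0],[-0.2075,-0.3141,0],0],[[0,0,0],[-0.2075,-0.3141,0],0],[[0,0,0],[-0.2075,-0.3141,0],0],[[0,0,0],[-0.2075,-0.3141,0],0],[[0,0,0],[-0.2075,-0.3141,0],0],[[0,0,0],[-0.2075,-0.3141,0],0],[[0,0,0],[-0.2075,-0.3141,0],0]]'
python3 -m inch '[[[0,0,0],[0,0,0.06],0],[[0,0,0],[0,0,0.11],0],[[0,0,0],[0,0,0.11],0],[[0,0,0],[0,0,0.11],0.3],[[0,0,0],[0,0,0.11],0.3],[[0,0,0],[0,0,0.11],0.3],[[0,0,0],[0,0,0.06],0.3],[[0,0,0],[0,0,0],0.5],[[0,0,0],[0,0,0],0.5],[[0,0,0],[0,0,0],0.5]]'
python3 - <<'E'
from h import *
s=snap('side');t=snap('top')
for b in blobs(s,.012,75,12,90,(.2,.65,-.55,.5)):print('s',*b)
for b in blobs(t,.018,90,10,80,(.2,.65,-.55,.1)):print('t',*b)
V=RW(-40);p=[.3822,-.3685]
rows(([*p,.2],V),([*p,.0135],V),([*p,.2],V),([.546,-.03,.2],V))
E
```

```text
time: 17.08
ee_pos: [0.5519, -0.0312, 0.2017]
orientation: [-0.001, 0.939, -0.343, -0.0]
wrist_force: [-0.3, 0.5, -1.1]
grip_width: 0.0132
time: 18.32
ee_pos: [0.552, -0.03, 0.2023]
orientation: [-0.001, 0.94, -0.343, 0.001]
wrist_force: [0.7, 0.2, -0.4]
grip_width: 0.0425
s 0.3431 -0.0443 14 7 4 248.8 224.1
s 0.3822 -0.3709 37 5 9 303.8 297.6
s 0.631 -0.5152 51 26 9 428.2 307.5
t 0.6089 -0.0853 28 7 8 304.0 170.4
t 0.3824 -0.3659 18 5 5 390.3 239.8
turn [-0.1, 0.1, -0.1] shift [0.0881, 0.3682, 0.0008]
turn [0.0, 0.0, 0.0] shift [0.0, 0.0, 0.1865]
turn [0.0, 0.0, 0.0] shift [0.0, 0.0, -0.1865]
turn [0.0, 0.0, 0.0] shift [-0.0921, -0.3646, 0.0]
```

```bash
python3 -m inch '[[[0,0,0],[0.0881,0.3682,0],0.5],[[0,0,0],[0.0881,0.3682,0],0.5],[[0,0,0],[0.0881,0.3682,0],0.5],[[0,0,0],[0.0881,0.3682,0],0.5],[[0,0,0],[0.0881,0.3682,0],0.5],[[0,0,0],[0.0881,0.3682,0],0.5],[[0,0,0],[0.0881,0.3682,0],0.5],[[0,0,0],[0.0881,0.3682,0],0.5],[[0,0,0],[0.0881,0.3682,0],0.5]]'
python3 - <<'E'
from h import *
t=snap('top');s=snap('side');save(t,'t3',(240,130,340,240),5.4)
for b in blobs(t,.018,90,10,80,(.2,.65,-.55,.1)):print('t',*b)
for b in blobs(s,.012,75,12,90,(.2,.65,-.55,.5)):print('s',*b)
rows(([.3822,-.3685,.2],RW(-40)))
E
```

```text
time: 19.55
ee_pos: [0.3832, -0.3675, 0.2013]
orientation: [-0.001, 0.94, -0.342, 0.0]
wrist_force: [0.3, 0.6, 0.0]
grip_width: 0.0428
t 0.5549 -0.0284 30 6 7 286.6 186.8
t 0.5414 -0.0075 19 5 5 280.2 190.9
t 0.4224 -0.2198 18 12 13 345.2 227.4
t 0.2299 0.0693 49 14 6 255.8 287.1
s 0.6432 -0.2807 12 7 4 383.2 245.9
s 0.6468 -0.3353 17 11 6 394.8 258.1
s 0.3835 -0.3684 51 7 10 303.9 296.7
turn [-0.1, -0.0, 0.0] shift [-0.0002, 0.0013, 0.0016]
```

View pics/t3.png

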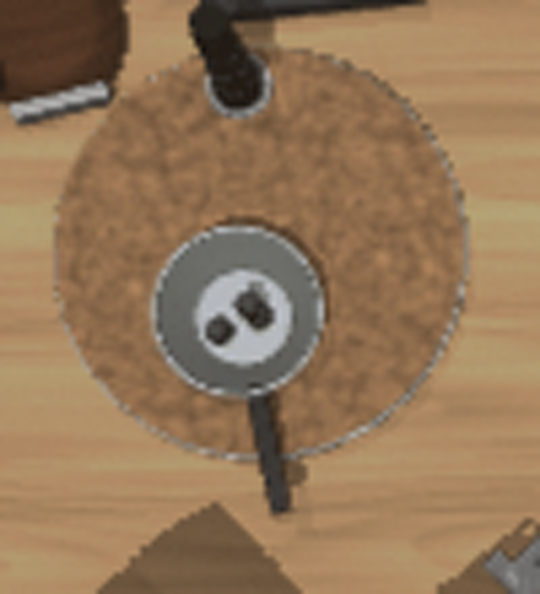

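```bash
python3 -m inch '[[[0,0,0],[0,0.0013,0.06],0.5],[[0,0,0],[0,0.0013,0.12],0.5],[[0,0,0],[0,0.0013,0.16],0.5],[[0,0,0],[0,0.0013,0.187],0.5],[[0,0,0],[0,0.0013,0.187],0.5],[[0,0,0],[0,0.0013,0.187],0],[[0,0,0],[0,0.0013,0.187],0],[[0,0,0],[0,0.0013,0.187],0],[[0,0,0],[0,0.0013,0.187],0],[[0,0,0],[0,0.0013,0.187],0]]'
python3 -m inch '[[[0,0,0],[0,0,-0.06],0],[[0,0,0],[0,0,-0.12],0],[[0,0,0],[0,0,-0.1875],0],[[0,0,0],[0,0,-0.1875],0],[[0,0,0],[0,0,-0.1875],0]]'
python3 - <<'E'
from h import *
V=RW(-40);rows(([.542,-.038,.2],V),([.542,-.038,.095],V))
E
```

```text
time: 20.9
ee_pos: [0.3828, -0.3698, 0.0163]
orientation: [-0.0, 0.94, -0.343, 0.002]
wrist_force: [0.3, 1.5, 7.6]
grip_width: 0.0137
time: 21.52
ee_pos: [0.3817, -0.3695, 0.2025]
orientation: [-0.001, 0.939, -0.343, 0.001]
wrist_force: [-0.3, -0.5, 0.5]
grip_width: 0.0133
turn [-0.1, -0.1, -0.1] shift [-0.0907, -0.3568, 0.0031]
turn [0.0, 0.0, 0.0] shift [0.0, 0.0, 0.105]
```

```bash
python3 -m inch '[[[0,0,0],[-0.0907,-0.3568,0],0],[[0,0,0],[-0.0907,-0.3568,0],0],[[0,0,0],[-0.0907,-0.3568,0],0],[[0,0,0],[-0.0907,-0.3568,0],0],[[0,0,0],[-0.0907,-0.3568,0],0],[[0,0,0],[-0.0907,-0.3568,0],0],[[0,0,0],[-0.0907,-0.3568,0],0],[[0,0,0],[-0.0907,-0.3568,0],0],[[0,0,0],[-0.0907,-0.3568,0],0]]'
python3 -m inch '[[[0,0,0],[0,0,0.06],0],[[0,0,0],[0,0,0.107],0],[[0,0,0],[0,0,0.107],0],[[0,0,0],[0,0,0.107],0.3],[[0,0,0],[0,0,0.107],0.3],[[0,0,0],[0,0,0.107],0.3],[[0,0,0],[0,0,0.06],0.3],[[0,0,0],[0,0,0],0.5],[[0,0,0],[0,0,0],0.5],[[0,0,0],[0,0,0],0.5]]'
python3 - <<'E'
from kin import *
CR=lambda yaw,b:R.from_euler('z',yaw,degrees=True)*R.from_euler('y',b,degrees=True)
cup=np.array([.546,-.027,.045]);C=CR(11.8,0);T=RW(11.8-90,30)
g=np.array([-.097,0,.039])+.011*(C.inv()*T).apply([0,0,1]);G=cup+C.apply(g);print(G)
up=G-.10*T.apply([0,0,1])
q=observe()['qpos']
for nm,p in(('up',up),('grasp',G)):
    for k in try_ik(p,T):print(nm,k.round(2).tolist())
rows((up,T),(G,T))
E
```

```text
time: 22.65
ee_pos: [0.5416, -0.0392, 0.2024]
orientation: [-0.001, 0.939, -0.343, 0.0]
wrist_force: [0.5, -0.4, -0.6]
grip_width: 0.0133
time: 23.9
ee_pos: [0.5418, -0.0381, 0.2027]
orientation: [-0.001, 0.94, -0.343, 0.001]
wrist_force: [0.4, -0.3, -0.4]
grip_width: 0.0428
[ 0.45643363 -0.04571139  0.07447372]
up [-0.39, -0.13, 2.27, 0.51, 0.62, 0.62]
grasp [-0.31, 0.18, 2.23, 0.76, 0.37, 0.39]
turn [28.8, 10.0, 37.2] shift [-0.0913, 0.1002, 0.0414]
turn [0.0, 0.0, 0.0] shift [-0.0, 0.0, 0.1]
```

```bash
python3 -m inch '[[[28.8,10,37.2],[-0.0913,0.1002,0.0414],0.4],[[28.8,10,37.2],[-0.0913,0.1002,0.0414],0.4],[[28.8,10,37.2],[-0.0913,0.1002,0.0414],0.4],[[28.8,10,37.2],[-0.0913,0.1002,0.0414],0.4],[[28.8,10,37.2],[-0.0913,0.1002,0.0414],0.4],[[28.8,10,37.2],[-0.0913,0.1002,0.0414],0.4],[[28.8,10,37.2],[-0.0913,0.1002,0.0414],0.4],[[28.8,10,37.2],[-0.0913,0.1002,0.0414],0.4],[[28.8,10,37.2],[-0.0913,0.1002,0.0414],0.4]]'
python3 - <<'E'
from kin import *
t=snap('top');s=snap('side');save(s,'s4',(200,100,360,220),5)
im=cv2.cvtColor(t['image'],cv2.COLOR_RGB2BGR)[150:240,250:330]
a=cv2.resize(im,None,fx=5,fy=5,interpolation=cv2.INTER_CUBIC);b=cv2.resize(cv2.cvtColor(s['image'],cv2.COLOR_RGB2BGR)[140:230,240:320],None,fx=5,fy=5,interpolation=cv2.INTER_CUBIC)
cv2.imwrite('pics/c4.png',np.hstack([a,b]))
for b in blobs(t,.018,90,10,80,(.2,.65,-.55,.1)):print('t',*b)
for b in blobs(s,.012,75,12,90,(.2,.65,-.55,.5)):print('s',*b)
T=RW(11.8-90,30);rows(([.4564,-.0457,.0745],T))
E
```

```text
time: 25.02
ee_pos: [0.4079, -0.0559, 0.1612]
orientation: [-0.201, 0.75, -0.609, 0.163]
wrist_force: [0.7, -0.3, -0.6]
grip_width: 0.0344
t 0.5511 -0.0261 57 10 12 285.8 188.0
t 0.5416 -0.0071 20 5 5 280.0 190.9
t 0.2611 -0.4926 10 8 6 429.9 277.6
s 0.5695 0.067 14 4 4 308.5 186.7
s 0.5891 0.0561 17 4 5 315.6 187.1
s 0.6316 -0.5169 41 26 7 428.9 307.9
turn [-0.0, 0.0, 0.1] shift [0.0, 0.0004, 0.0999]
```

View pics/c4.png

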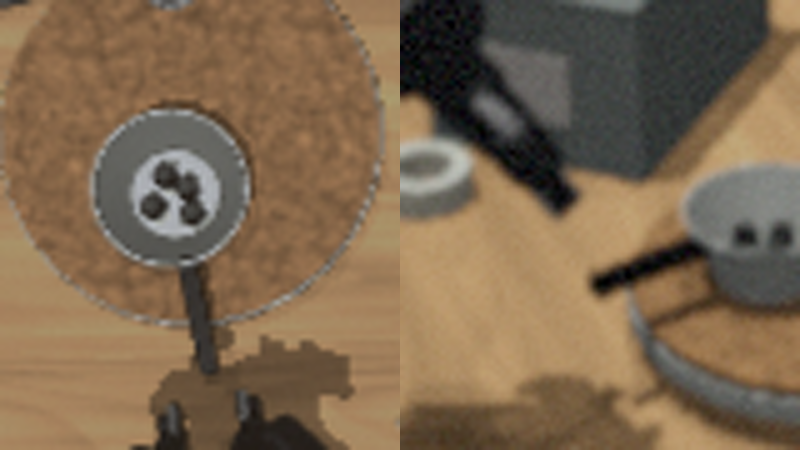

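```bash
cat > plan.py <<'E'
from kin import *
CR=lambda yaw,b:R.from_euler('z',yaw,degrees=True)*R.from_euler('y',b,degrees=True)
BIN=np.array([.549,.2935,0]);BY=44.9
def chain(G,q):
    P=pars();o=[]
    for nm,p,r in G:
        q,e=ik(np.array(p),r,q,P,OFF);o.append(q);print(nm,q.round(2).tolist(),'ERR %.4f'%e if e>1e-3 else '')
    return o
def lippose(lx,lz,b,Rl,g,yaw=BY,ly=0):
    B=CR(yaw,b);lip=BIN+R.from_euler('z',BY,degrees=True).apply([lx,ly,lz]);c=lip-B.apply([.05,0,.048]);return c+B.apply(g),B*Rl
E
python3 - <<'E'
from plan import *
cup=np.array([.546,-.027,.045]);C=CR(11.8,0)
for th in(40,45,50):
    print('TH',th)
    T=RW(11.8-90,90-th);Rl=C.inv()*T;g=np.array([-.098,0,.039])+.011*Rl.apply([0,0,1]);G=cup+C.apply(g)
    L=[(f'app{d}',G-d*T.apply([0,0,1])+[0,0,u],T) for d,u in((.1,.05),(.1,0),(.05,0),(0,0))]
    L+=[(f'lift{u}',G+[0,0,u],T) for u in(.05,.1,.15,.2)]
    D=CR(BY,0);base=BIN+R.from_euler('z',BY,degrees=True).apply([-.11,0,.24])
    for f in(.25,.5,.75,1):
        Cf=CR(11.8+f*(BY-11.8),0);pc=(1-f)*(cup+[0,0,.2])+f*base;L.append((f'car{f}',pc+Cf.apply(g),Cf*Rl))
    for b,x,z in((30,-.05,.22),(60,-.03,.2),(80,-.022,.16),(88,-.022,.13),(88,-.022,.113),(105,-.022,.09),(110,-.022,.085)):
        L.append((f'tip{b}',*lippose(x,z,b,Rl,g)))
    chain(L,observe()['qpos'])
E
```

```text
TH 40
app0.1 [-0.61, -0.3, 2.46, 1.16, 0.65, -0.1] 
app0.1 [-0.61, -0.14, 2.51, 1.44, 0.6, -0.43] 
app0.05 [-0.5, 0.05, 2.45, 1.74, 0.53, -0.7] 
app0 [-0.41, 0.23, 2.38, 2.01, 0.51, -0.92] 
lift0.05 [-0.41, 0.07, 2.36, 1.69, 0.46, -0.56] 
lift0.1 [-0.41, -0.07, 2.33, 1.35, 0.47, -0.18] 
lift0.15 [-0.41, -0.18, 2.28, 1.07, 0.53, 0.14] 
lift0.2 [-0.41, -0.27, 2.21, 0.88, 0.62, 0.37] 
car0.25 [-0.35, -0.3, 2.24, 0.9, 0.68, 0.3] 
car0.5 [-0.26, -0.32, 2.26, 0.92, 0.72, 0.25] 
car0.75 [-0.16, -0.32, 2.26, 0.93, 0.75, 0.21] 
car1 [-0.04, -0.29, 2.24, 0.95, 0.77, 0.18] 
tip30 [0.2, -0.11, 1.92, 0.22, 1.05, 0.9] 
tip60 [0.39, 0.26, 1.4, -0.07, 1.63, 1.18] 
tip80 [0.46, 0.58, 1.07, -0.17, 1.99, 1.22] 
tip88 [0.48, 0.72, 0.95, -0.21, 2.1, 1.22] 
tip88 [0.48, 0.73, 0.97, -0.21, 2.07, 1.23] 
tip105 [0.51, 1.03, 0.61, -0.33, 2.41, 1.16] 
tip110 [0.52, 1.14, 0.47, -0.4, 2.52, 1.11] 
TH 45
app0.1 [-0.55, -0.3, 2.4, 0.95, 0.64, 0.14] 
app0.1 [-0.55, -0.16, 2.45, 1.19, 0.55, -0.15] 
app0.05 [-0.46, 0.02, 2.41, 1.48, 0.45, -0.41] 
app0 [-0.39, 0.2, 2.34, 1.79, 0.42, -0.68] 
lift0.05 [-0.39, 0.05, 2.33
[... 841 characters left out ...]
0.35, -0.36] 
lift0.05 [-0.36, 0.05, 2.29, 1.09, 0.4, 0.07] 
lift0.1 [-0.36, -0.07, 2.24, 0.82, 0.49, 0.36] 
lift0.15 [-0.36, -0.16, 2.19, 0.65, 0.6, 0.56] 
lift0.2 [-0.36, -0.23, 2.12, 0.55, 0.72, 0.68] 
car0.25 [-0.29, -0.27, 2.15, 0.59, 0.76, 0.61] 
car0.5 [-0.2, -0.29, 2.17, 0.61, 0.79, 0.55] 
car0.75 [-0.09, -0.29, 2.17, 0.63, 0.81, 0.5] 
car1 [0.02, -0.27, 2.16, 0.65, 0.82, 0.46] 
tip30 [0.25, -0.03, 1.82, 0.1, 1.2, 1.01] 
tip60 [0.41, 0.35, 1.31, -0.13, 1.8, 1.19] 
tip80 [0.48, 0.67, 0.98, -0.24, 2.15, 1.2] 
tip88 [0.49, 0.81, 0.86, -0.28, 2.27, 1.19] 
tip88 [0.49, 0.82, 0.88, -0.27, 2.24, 1.2] 
tip105 [0.52, 1.13, 0.51, -0.45, 2.58, 1.07] 
tip110 [0.53, 1.24, 0.36, -0.57, 2.68, 0.96]
```

Run:
```python
from plan import *
cup=np.array([.546,-.027,.045]);C=CR(11.8,0);th=45
T=RW(11.8-90,90-th);Rl=C.inv()*T;g=np.array([-.098,0,.039])+.011*Rl.apply([0,0,1]);G=cup+C.apply(g);print(G,g)
rows((G-.1*T.apply([0,0,1]),T),(G,T),(G+[0,0,.06],T),(G+[0,0,.2],T))
```

```text
[ 0.4576848  -0.04545001  0.07622183] [-9.02218254e-02 -1.22124533e-18  3.12218254e-02]
turn [15.0, 0.0, 0.0] shift [-0.0001, 0.0242, 0.0025]
turn [0.0, 0.0, 0.0] shift [0.0, -0.0, 0.1]
turn [0.0, 0.0, 0.0] shift [-0.0, -0.0424, -0.0424]
turn [0.0, 0.0, 0.0] shift [-0.0, -0.099, -0.099]
```

```bash
python3 -m inch '[[[8,0,0],[0,0.0242,0.0025],0.4],[[15,0,0],[0,0.0242,0.0025],0.4],[[15,0,0],[0,0.0242,0.0025],0.4],[[15,0,0],[0,0.0242,0.0025],0.4],[[15,0,0],[0,0.0242,0.0025],0.4]]'
python3 -m inch '[[[0,0,0],[0,0,0.03],0.4],[[0,0,0],[0,0,0.06],0.4],[[0,0,0],[0,0,0.085],0.4],[[0,0,0],[0,0,0.1],0.4],[[0,0,0],[0,0,0.1],0.4],[[0,0,0],[0,0,0.1],0.4],[[0,0,0],[0,0,0.1],0.4]]'
python3 - <<'E'
from h import *
T=RW(-78.2,45);print(observe()['qpos'].round(2));rows(([.4577,-.0455,.0762],T))
E
```

```text
time: 25.75
ee_pos: [0.3888, -0.0601, 0.1473]
orientation: [-0.297, 0.717, -0.582, 0.241]
wrist_force: [-0.3, -0.4, 0.5]
grip_width: 0.0343
time: 26.62
ee_pos: [0.4577, -0.0456, 0.077]
orientation: [-0.298, 0.717, -0.582, 0.242]
wrist_force: [0.2, -0.5, 0.0]
grip_width: 0.034
[-0.39  0.2   2.34  1.79  0.42 -0.68]
turn [-0.1, 0.0, 0.0] shift [-0.0001, 0.0006, 0.0005]
```

```bash
python3 -m inch '[[[0,0,0],[0,0,0],0.15],[[0,0,0],[0,0,0],0],[[0,0,0],[0,0,0],0],[[0,0,0],[0,0,0],0],[[0,0,0],[0,0,0],0]]'
python3 -m inch '[[[0,0,0],[0,-0.005,-0.005],0],[[0,0,0],[0,-0.015,-0.015],0],[[0,0,0],[0,-0.03,-0.03],0],[[0,0,0],[0,-0.05,-0.05],0],[[0,0,0],[0,-0.07,-0.07],0],[[0,0,0],[0,-0.09,-0.09],0],[[0,0,0],[0,-0.11,-0.11],0],[[0,0,0],[0,-0.13,-0.13],0],[[0,0,0],[0,-0.141,-0.141],0],[[0,0,0],[0,-0.141,-0.141],0]]'
python3 - <<'E'
from h import *
p,r=cur();T=RW(-78.2,45);print((T.inv()*r).as_rotvec(degrees=True).round(2))
t=snap('top');s=snap('side')
im=cv2.cvtColor(t['image'],cv2.COLOR_RGB2BGR)[140:250,240:340]
a=cv2.resize(im,None,fx=4,fy=4,interpolation=cv2.INTER_CUBIC);b=cv2.resize(cv2.cvtColor(s['image'],cv2.COLOR_RGB2BGR)[90:200,240:340],None,fx=4,fy=4,interpolation=cv2.INTER_CUBIC)
cv2.imwrite('pics/c5.png',np.hstack([a,b]))
E
```

```text
time: 27.25
ee_pos: [0.4578, -0.0455, 0.0765]
orientation: [-0.297, 0.717, -0.582, 0.242]
wrist_force: [-1.9, -0.5, 4.3]
grip_width: 0.0111
time: 28.5
ee_pos: [0.4575, -0.0455, 0.276]
orientation: [-0.297, 0.717, -0.582, 0.242]
wrist_force: [-0.5, 0.0, -2.2]
grip_width: 0.0112
[ 0.08 -0.01 -0.07]
```

View pics/c5.png

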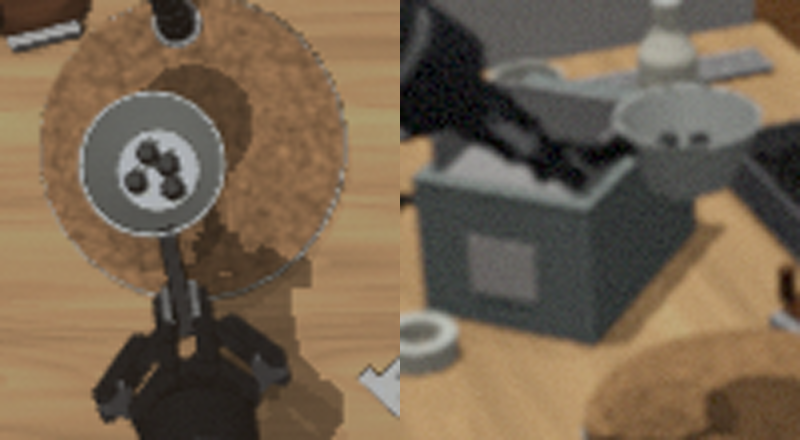

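```bash
cat >> plan.py <<'E'
T0=RW(-78.2,45);RL=CR(11.8,0).inv()*T0;GT=np.array([-.0902,0,.0312])
def cupgoal(bx,by,z,yaw,b):
    C=CR(yaw,b);c=BIN+R.from_euler('z',BY,degrees=True).apply([bx,by,z]);return c+C.apply(GT),C*RL
E
python3 - <<'E'
from plan import *
t=load('top');print(onz(t,153/4+240,164/4+140,.293).round(4))
rows(cupgoal(-.11,0,.24,BY,0))
g=[cupgoal(-.11,0,.24,BY,0)]+[lippose(x,z,b,RL,GT) for b,x,z in((30,-.03,.24),(60,-.025,.2),(80,-.022,.16))]
rows(*g)
E
```

```text
[ 0.5463 -0.0279  0.293 ]
turn [0.0, -23.3, -23.4] shift [-0.2036, 0.0084, -0.0034]
turn [0.0, -23.3, -23.4] shift [-0.2036, 0.0084, -0.0034]
turn [-30.0, 0.0, -0.0] shift [-0.0, -0.0458, 0.0113]
turn [-30.0, 0.0, 0.0] shift [0.0, -0.053, -0.0039]
turn [-20.0, 0.0, -0.0] shift [-0.0, -0.0498, 0.0052]
```

```bash
python3 -m inch '[[[0,-2,-2],[-0.017,0.0007,0],0],[[0,-5,-5],[-0.045,0.002,-0.001],0],[[0,-8.5,-8.5],[-0.075,0.003,-0.001],0],[[0,-12,-12],[-0.105,0.004,-0.002],0],[[0,-15.5,-15.5],[-0.135,0.005,-0.002],0],[[0,-19,-19],[-0.165,0.007,-0.003],0],[[0,-21.5,-21.5],[-0.188,0.008,-0.0034],0],[[0,-23.3,-23.4],[-0.2036,0.0084,-0.0034],0],[[0,-23.3,-23.4],[-0.2036,0.0084,-0.0034],0],[[0,-23.3,-23.4],[-0.2036,0.0084,-0.0034],0]]'
python3 - <<'E'
from plan import *
g=[lippose(x,z,b,RL,GT) for b,x,z in((30,-.03,.24),(60,-.025,.2),(80,-.022,.16))]
rows(*g)
E
```

```text
time: 29.85
ee_pos: [0.4077, 0.1518, 0.272]
orientation: [-0.353, 0.853, -0.355, 0.148]
wrist_force: [0.2, 0.6, -1.8]
grip_width: 0.0111
turn [-30.0, -0.1, -0.0] shift [-0.0007, -0.0452, 0.0119]
turn [-30.0, 0.0, 0.0] shift [0.0, -0.053, -0.0039]
turn [-20.0, 0.0, -0.0] shift [-0.0, -0.0498, 0.0052]
```

```bash
python3 -m inch '[[[-5,0,0],[0,-0.008,0.002],0],[[-10,0,0],[0,-0.015,0.004],0],[[-16,0,0],[-0.0005,-0.024,0.0065],0],[[-22,0,0],[-0.0007,-0.033,0.009],0],[[-27,0,0],[-0.0007,-0.041,0.011],0],[[-30,0,0],[-0.0007,-0.0452,0.0119],0],[[-30,0,0],[-0.0007,-0.0452,0.0119],0],[[-30,0,0],[-0.0007,-0.0452,0.0119],0]]'
python3 -m inch '[[[-5,0,0],[0,-0.009,-0.001],0],[[-11,0,0],[0,-0.019,-0.0015],0],[[-17,0,0],[0,-0.03,-0.002],0],[[-23,0,0],[0,-0.041,-0.003],0],[[-28,0,0],[0,-0.05,-0.0037],0],[[-30,0,0],[0,-0.053,-0.0039],0],[[-30,0,0],[0,-0.053,-0.0039],0],[[-30,0,0],[0,-0.053,-0.0039],0]]'
python3 - <<'E'
from plan import *
print(observe()['qpos'].round(2))
t=snap('top');s=snap('side')
a=cv2.resize(cv2.cvtColor(t['image'],cv2.COLOR_RGB2BGR)[120:230,140:240],None,fx=4,fy=4,interpolation=cv2.INTER_CUBIC);b=cv2.resize(cv2.cvtColor(s['image'],cv2.COLOR_RGB2BGR)[50:160,210:310],None,fx=4,fy=4,interpolation=cv2.INTER_CUBIC)
cv2.imwrite('pics/c6.png',np.hstack([a,b]))
g=[lippose(x,z,b,RL,GT) for b,x,z in((60,-.025,.2),(82,-.022,.15),(88,-.022,.112),(105,-.022,.09))]
rows(*g)
p,r=cur()
C=r*RL.inv();c=p-C.apply(GT);print('lip bin',R.from_euler('z',-BY,degrees=True).apply(c+C.apply([.05,0,.048])-BIN).round(4))
E
```

```text
time: 30.85
ee_pos: [0.4356, 0.1806, 0.2955]
orientation: [-0.121, 0.915, -0.381, 0.051]
wrist_force: [0.3, -0.2, -1.7]
grip_width: 0.011
time: 31.85
ee_pos: [0.4711, 0.216, 0.3133]
orientation: [0.12, 0.916, -0.381, -0.049]
wrist_force: [0.2, -0.6, -1.7]
grip_width: 0.0108
[ 0.4   0.32  1.34 -0.1   1.72  1.19]
turn [-0.1, -0.1, -0.1] shift [0.0001, -0.0003, 0.0005]
turn [-22.0, 0.0, -0.0] shift [0.0, -0.0566, 0.0123]
turn [-6.0, -0.0, 0.0] shift [-0.0, -0.0326, 0.0192]
turn [-17.0, 0.0, -0.0] shift [-0.0, -0.0454, -0.0126]
lip bin [-2.500e-02 -1.000e-04  2.007e-01]
```

View pics/c6.png

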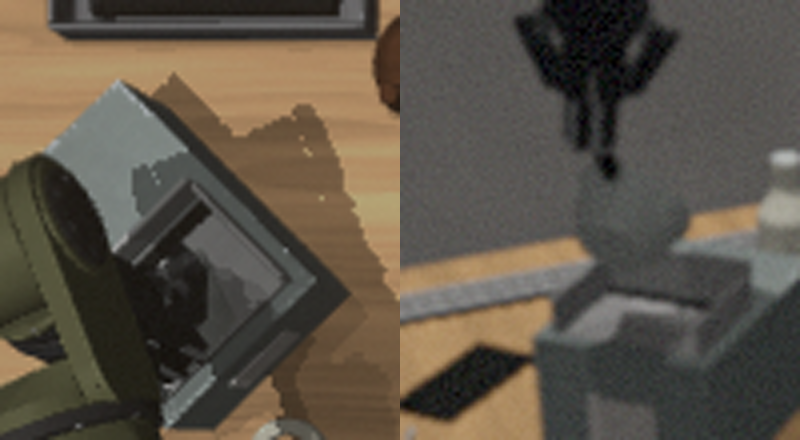

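```bash
python3 -m inch '[[[-7,0,0],[0,-0.018,0.004],0],[[-14,0,0],[0,-0.036,0.008],0],[[-20,0,0],[0,-0.051,0.011],0],[[-22,0,0],[0,-0.0566,0.0123],0],[[-22,0,0],[0,-0.0566,0.0123],0],[[-22,0,0],[0,-0.0566,0.0123],0]]'
python3 -m inch '[[[-2,0,0],[0,-0.011,0.0065],0],[[-4,0,0],[0,-0.022,0.013],0],[[-6,0,0],[0,-0.0326,0.0192],0],[[-6,0,0],[0,-0.0326,0.0192],0]]'
python3 -m inch '[[[-8.5,0,0],[0,-0.0227,-0.0063],0],[[-17,0,0],[0,-0.0454,-0.0126],0],[[-17,0,0],[0,-0.0454,-0.0126],0],[[-17,0,0],[0,-0.0454,-0.0126],0],[[-17,0,0],[0,-0.0454,-0.0126],0],[[-17,0,0],[0,-0.0454,-0.0126],0],[[-17,0,0],[0,-0.0454,-0.0126],0],[[-17,0,0],[0,-0.0454,-0.0126],0]]'
python3 - <<'E'
from plan import *
print(observe()['qpos'].round(2),observe()['torque'].round(2))
p,r=cur()
C=r*RL.inv();c=p-C.apply(GT);print('lip bin',R.from_euler('z',-BY,degrees=True).apply(c+C.apply([.05,0,.048])-BIN).round(4))
rows(lippose(-.022,.09,105,RL,GT),lippose(-.024,.082,112,RL,GT))
E
```

```text
time: 32.7
ee_pos: [0.5077, 0.2523, 0.2879]
orientation: [0.292, 0.876, -0.365, -0.12]
wrist_force: [-0.3, -0.1, -0.6]
grip_width: 0.0112
time: 33.2
ee_pos: [0.5181, 0.263, 0.2502]
orientation: [0.34, 0.859, -0.357, -0.141]
wrist_force: [-0.5, 0.2, 0.8]
grip_width: 0.0111
time: 34.2
ee_pos: [0.5477, 0.2923, 0.2305]
orientation: [0.462, 0.8, -0.333, -0.191]
wrist_force: [0.7, 0.2, 0.6]
grip_width: 0.0111
[ 0.52  1.08  0.56 -0.39  2.5   1.12] [ 0.29 -0.41 -0.03]
lip bin [-0.0217 -0.0002  0.0907]
turn [-0.0, -0.0, -0.1] shift [0.0, -0.0005, 0.0005]
turn [-7.0, 0.0, 0.0] shift [-0.0, -0.0174, -0.0071]
```

```bash
python3 -m inch '[[[-4,0,0],[0,-0.009,-0.0035],0],[[-7,0,0],[0,-0.0174,-0.0071],0],[[-7,0,0],[0,-0.0174,-0.0071],0],[[-4,0,0],[0,-0.009,-0.0035],0],[[-7,0,0],[0,-0.0174,-0.0071],0],[[-4,0,0],[0,-0.009,-0.0035],0],[[-7,0,0],[0,-0.0174,-0.0071],0],[[-7,0,0],[0,-0.0174,-0.0071],0],[[-7,0,0],[0,-0.0174,-0.0071],0],[[-7,0,0],[0,-0.0174,-0.0071],0]]'
python3 - <<'E'
from plan import *
print(observe()['qpos'].round(2))
p,r=cur()
C=r*RL.inv();c=p-C.apply(GT);print('lip bin',R.from_euler('z',-BY,degrees=True).apply(c+C.apply([.05,0,.048])-BIN).round(4))
rows(lippose(-.022,.115,95,RL,GT),lippose(-.022,.18,85,RL,GT),lippose(-.025,.21,60,RL,GT),lippose(-.03,.24,30,RL,GT),cupgoal(-.11,0,.24,BY,0))
E
```

```text
time: 35.45
ee_pos: [0.5583, 0.3028, 0.2193]
orientation: [0.509, 0.77, -0.321, -0.211]
wrist_force: [0.9, 0.9, -0.2]
grip_width: 0.0111
[ 0.53  1.23  0.37 -0.51  2.64  1.01]
lip bin [-0.0235 -0.0002  0.0829]
turn [16.9, -0.0, -0.1] shift [0.0001, 0.0495, 0.022]
turn [10.0, 0.0, -0.0] shift [0.0, 0.0633, -0.0212]
turn [25.0, -0.0, 0.0] shift [0.0, 0.0481, 0.034]
turn [30.0, -0.0, -0.0] shift [-0.0, 0.0413, 0.0395]
turn [30.0, -0.0, 0.0] shift [0.0, 0.0453, 0.0131]
```

```bash
python3 -m inch '[[[6,0,0],[0,0.016,0.007],0],[[12,0,0],[0,0.034,0.015],0],[[16.9,0,0],[0,0.0495,0.022],0],[[16.9,0,0],[0,0.0495,0.022],0],[[16.9,0,0],[0,0.0495,0.022],0]]'
python3 -m inch '[[[3,0,0],[0,0.021,-0.007],0],[[7,0,0],[0,0.042,-0.014],0],[[10,0,0],[0,0.0633,-0.0212],0],[[10,0,0],[0,0.0633,-0.0212],0],[[10,0,0],[0,0.0633,-0.0212],0]]'
python3 -m inch '[[[8,0,0],[0,0.016,0.011],0],[[17,0,0],[0,0.032,0.022],0],[[25,0,0],[0,0.0481,0.034],0],[[25,0,0],[0,0.0481,0.034],0],[[25,0,0],[0,0.0481,0.034],0]]'
python3 -m inch '[[[10,0,0],[0,0.014,0.013],0],[[20,0,0],[0,0.028,0.026],0],[[30,0,0],[0,0.0413,0.0395],0],[[30,0,0],[0,0.0413,0.0395],0],[[30,0,0],[0,0.0413,0.0395],0]]'
python3 -m inch '[[[10,0,0],[0,0.015,0.0045],0],[[20,0,0],[0,0.03,0.009],0],[[30,0,0],[0,0.0453,0.0131],0],[[30,0,0],[0,0.0453,0.0131],0],[[30,0,0],[0,0.0453,0.0131],0]]'
python3 - <<'E'
from plan import *
up=np.array([.546,-.027,.245]);C=CR(11.8,0)
rows((up+C.apply(GT),T0))
t=snap('top');s=snap('side')
a=cv2.resize(cv2.cvtColor(t['image'],cv2.COLOR_RGB2BGR)[120:240,150:250],None,fx=4,fy=4,interpolation=cv2.INTER_CUBIC);b=cv2.resize(cv2.cvtColor(s['image'],cv2.COLOR_RGB2BGR)[70:190,220:320],None,fx=4,fy=4,interpolation=cv2.INTER_CUBIC)
cv2.imwrite('pics/c7.png',np.hstack([a,b]))
E
```

```text
time: 36.08
ee_pos: [0.5302, 0.275, 0.255]
orientation: [0.392, 0.836, -0.348, -0.162]
wrist_force: [-0.5, 0.2, 0.2]
grip_width: 0.0112
time: 36.7
ee_pos: [0.5131, 0.2581, 0.3154]
orientation: [0.318, 0.867, -0.36, -0.132]
wrist_force: [0.2, 0.7, -1.9]
grip_width: 0.011
time: 37.33
ee_pos: [0.4715, 0.2167, 0.3215]
orientation: [0.123, 0.915, -0.38, -0.051]
wrist_force: [0.2, -0.4, -0.9]
grip_width: 0.0112
time: 37.95
ee_pos: [0.4366, 0.1814, 0.2952]
orientation: [-0.119, 0.916, -0.38, 0.05]
wrist_force: [1.0, -0.3, -1.4]
grip_width: 0.0112
time: 38.58
ee_pos: [0.4081, 0.1528, 0.2715]
orientation: [-0.352, 0.854, -0.354, 0.147]
wrist_force: [1.1, -0.3, -0.2]
grip_width: 0.0109
turn [0.2, 23.3, 23.5] shift [0.1754, 0.0711, -0.077]
```

View pics/c7.png

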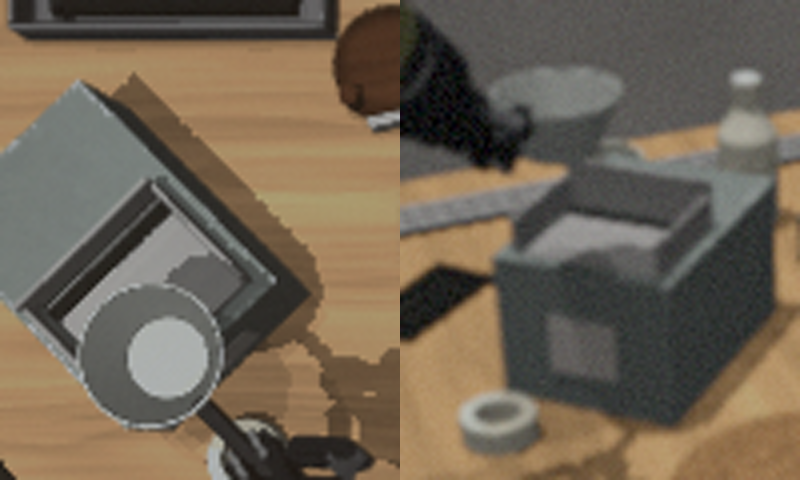

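```bash
python3 -m inch '[[[0,3,3],[0.02,0.008,-0.009],0],[[0,6,6],[0.045,0.018,-0.02],0],[[0,9,9],[0.067,0.027,-0.03],0],[[0,12,12],[0.09,0.036,-0.04],0],[[0,15,15],[0.112,0.045,-0.05],0],[[0,18,18],[0.135,0.055,-0.06],0],[[0,21,21],[0.157,0.064,-0.07],0],[[0.2,23.3,23.5],[0.1754,0.0711,-0.077],0],[[0.2,23.3,23.5],[0.1754,0.0711,-0.077],0],[[0.2,23.3,23.5],[0.1754,0.0711,-0.077],0]]'
python3 - <<'E'
from plan import *
C=CR(11.8,0);rows((np.array([.546,-.027,.0465])+C.apply(GT),T0))
E
```

```text
time: 39.92
ee_pos: [0.4567, -0.0452, 0.2754]
orientation: [-0.298, 0.717, -0.582, 0.241]
wrist_force: [-0.5, 0.2, -0.5]
grip_width: 0.011
turn [-0.1, 0.1, -0.0] shift [0.0008, 0.1393, 0.1402]
```

```bash
python3 -m inch '[[[0,0,0],[0.0008,0.03,0.03],0],[[0,0,0],[0.0008,0.065,0.065],0],[[0,0,0],[0.0008,0.1,0.1],0],[[0,0,0],[0.0008,0.125,0.1255],0],[[0,0,0],[0.0008,0.135,0.136],0],[[0,0,0],[0.0008,0.1393,0.1402],0],[[0,0,0],[0.0008,0.1393,0.1402],0],[[0,0,0],[0.0008,0.1393,0.1402],0]]'
python3 -m inch '[[[0,0,0],[0,0.0008,0.0008],0.1],[[0,0,0],[0,0.0008,0.0008],0.3],[[0,0,0],[0,0.0008,0.0008],0.4],[[0,0,0],[0,0.0008,0.0008],0.4],[[0,0,0],[0,0,-0.03],0.4],[[0,0,0],[0,0,-0.07],0.4],[[0,0,0],[0,0,-0.12],0.4],[[0,0,0],[0,0,-0.12],0.4]]'
python3 - <<'E'
from plan import *
t=snap('top');s=snap('side')
for n,c in(('t',t),('s',s)):
  for b in blobs(c,.018,90,10,80,(.2,.65,-.55,.3)):print(n,*b)
# cup check by bright rim/floor blob and rim depth
for u,v in((284,188),(285,189)):print('cup floor',dep(t,u,v).round(3))
for u in(269,300):print('rimside',dep(t,u,188).round(3))
# gauge mask
im=np.array(t['image']).astype(int);m=((im.min(2)>105)&(im.max(2)-im.min(2)<35)).astype(np.uint8)
m[:190]=0;m[260:]=0;m[:,:315]=0;m[:,400:]=0
cn,_=cv2.findContours(m,cv2.RETR_CCOMP,cv2.CHAIN_APPROX_NONE)
for c in cn:
    if len(c)>10:
        (x,y),rr=cv2.minEnclosingCircle(c);M=c.reshape(-1,2).mean(0);print(len(c),cv2.contourArea(c),x,y,rr,cv2.minAreaRect(c),onz(t,x,y,.01).round(4))
im2=cv2.cvtColor(t['image'],cv2.COLOR_RGB2BGR)
a=cv2.resize(im2[140:250,240:400],None,fx=5,fy=5,interpolation=cv2.INTER_CUBIC);cv2.imwrite('pics/c8.png',a)
E
```

```text
time: 40.92
ee_pos: [0.458, -0.0458, 0.0783]
orientation: [-0.298, 0.716, -0.582, 0.242]
wrist_force: [0.2, -0.4, -0.8]
grip_width: 0.011
time: 41.92
ee_pos: [0.3742, -0.0645, 0.1656]
orientation: [-0.298, 0.716, -0.582, 0.246]
wrist_force: [1.2, -0.2, 0.2]
grip_width: 0.0344
t 0.6005 -0.0489 10 8 5 292.9 173.0
t 0.4008 0.1879 17 5 17 219.9 234.0
t 0.3986 0.231 17 5 11 206.8 234.6
t 0.2873 0.241 34 24 15 203.1 269.1
t 0.2611 -0.4926 10 8 6 429.9 277.6
s 0.2083 -0.2708 10 9 3 220.7 288.5
s 0.3068 -0.315 11 10 4 265.5 289.2
s 0.269 -0.3128 15 15 3 250.0 293.1
s 0.3031 -0.3447 16 14 5 267.9 298.0
s 0.2404 -0.5027 13 10 5 262.8 358.0
cup floor [ 0.548 -0.023  0.051]
cup floor [ 0.546 -0.025  0.039]
rimside [0.545 0.02  0.094]
rimside [ 0.549 -0.074  0.048]
95 334.5 349.5769348144531 222.42308044433594 23.26884651184082 ((349.95269775390625, 222.491455078125), (12.779014587402344, 46.073814392089844), 43.91907501220703) [ 0.4389 -0.2346  0.01  ]
26 70.0 361.5 210.10000610351562 5.124545574188232 ((361.5000305175781, 210.00003051757812), (9.192387580871582, 9.192387580871582), 45.0) [ 0.4792 -0.2737  0.01  ]
```

View pics/c8.png

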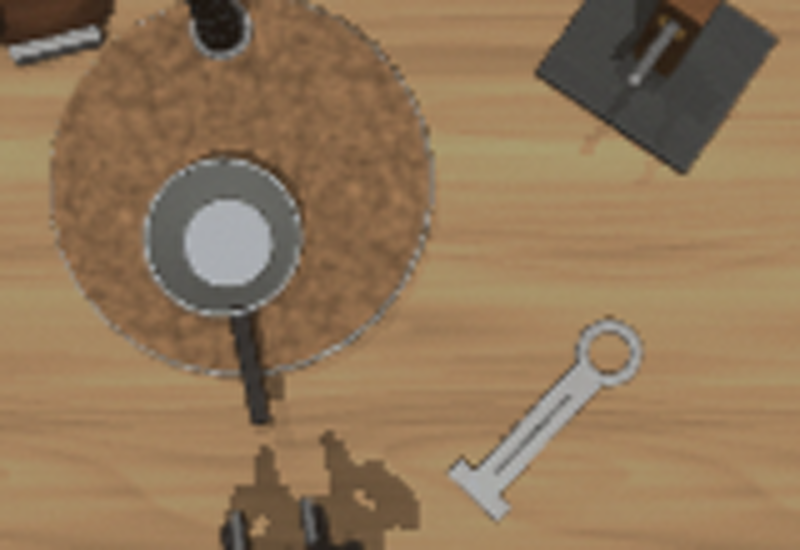

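```bash
cat > g.py <<'E'
from plan import *
def tri(a,ua,b,ub):
    d1=ray(a,*ua);d2=ray(b,*ub);d1/=np.linalg.norm(d1);d2/=np.linalg.norm(d2);o1=np.array(a['origin']);o2=np.array(b['origin'])
    k=np.linalg.lstsq(np.c_[d1,-d2],o2-o1,rcond=None)[0];A=o1+k[0]*d1;B=o2+k[1]*d2;return (A+B)/2,np.linalg.norm(A-B)
t=load('top');s=load('side')
E
python3 - <<'E'
from g import *
print('tip',tri(t,(366.8,156.1),s,(381.6,178.6)),'root',tri(t,(374.75,145.5),s,(400.2,197)),'post',tri(t,(378.2,139.5),s,(407,185)))
e=onz(t,361.7,210.2,.01);c=onz(t,336.4,238.4,.01);d=e-c;print('eye',e.round(4),'len',np.linalg.norm(d),'yaw',np.degrees(np.arctan2(d[1],d[0])))
# bar axis via PCA of gauge mask
im=np.array(t['image']).astype(int);m=((im.min(2)>105)&(im.max(2)-im.min(2)<35)).astype(np.uint8)
m[:190]=0;m[260:]=0;m[:,:315]=0;m[:,400:]=0
ys,xs=np.nonzero(m);W=np.array([onz(t,x,y,.01)[:2] for x,y in zip(xs,ys)])
mu=W.mean(0);_,_,V=np.linalg.svd(W-mu);pc=V[0];pc*=np.sign(pc[0]);print('PCA yaw',np.degrees(np.arctan2(pc[1],pc[0])),mu,'extent',((W-mu)@pc).min(),((W-mu)@pc).max(),(W-mu)@np.array([-pc[1],pc[0]]) .__class__)
for n,c_ in(('side',s),):
    # peg colour line in side: bright thin pixels
    pass
save(s,'sp',(370,165,420,205),10)
E
```

```text
tip (array([ 0.62622629, -0.27378509,  0.22192032]), np.float64(0.003096813817192173)) root (array([ 0.66522483, -0.30179207,  0.17506603]), np.float64(0.0035576513150325654)) post (array([ 0.6766841 , -0.30823109,  0.2105705 ]), np.float64(0.004159490308347019))
eye [ 0.4788 -0.2744  0.01  ] len 0.1239408794205583 yaw -42.01587173536479Traceback (most recent call last):
  File "<stdin>", line 8, in <module>
ValueError: matmul: Input operand 1 does not have enough dimensions (has 0, gufunc core with signature (n?,k),(k,m?)->(n?,m?) requires 1)
```

Run:
```python
from g import *
im=np.array(t['image']).astype(int);m=((im.min(2)>105)&(im.max(2)-im.min(2)<35)).astype(np.uint8)
m[:190]=0;m[260:]=0;m[:,:315]=0;m[:,400:]=0
ys,xs=np.nonzero(m);W=np.array([onz(t,x,y,.01)[:2] for x,y in zip(xs,ys)])
mu=W.mean(0);V=np.linalg.svd(W-mu)[2];pc=V[0]*np.sign(V[0][0]);yaw=np.degrees(np.arctan2(pc[1],pc[0]));pr=(W-mu)@pc
print('PCA yaw',yaw,mu,pr.min(),pr.max())
psi=-42.8;gx=np.array([np.cos(np.radians(psi)),np.sin(np.radians(psi)),0])
eye=np.array([.4788,-.2744,.005]);grasp=eye-.070*gx;print('grasp',grasp)
tip=np.array([.626,-.2745,.2235]);al=-35
for sg in(1,-1):
    T=RW(psi+90*sg);H=lambda p:RW(al+90*sg,-sg*p)
    def tcp(E,Rt,gdir): return E-.070*gdir-.005*Rt.apply([0,0,1])   # eye centre plane is 5mm ahead of TCP
    L=[('above',grasp+[0,0,.15],T),('grasp',grasp+[0,0,.005],T),('lift',grasp+[0,0,.2],T)]
    ho=np.array([np.cos(np.radians(al)),np.sin(np.radians(al)),0]);d=np.array([0,0,.7071])-.7071*ho;g45=np.array([0,0,.7071])+.7071*ho
    L+=[('m%d'%p,tcp(tip+.05*d,RW(al+90*sg,-sg*p),np.cos(np.radians(p))*ho+np.sin(np.radians(p))*np.array([0,0,1])),RW(al+90*sg,-sg*p)) for p in(20,45)]
    L+=[('in%.2f'%k,tcp(tip-k*d,H(45),g45),H(45)) for k in(.0,.02,.04)]
    for p in(60,75,85):
        g=np.cos(np.radians(p))*ho+np.sin(np.radians(p))*np.array([0,0,1]);L.append(('rot%d'%p,tcp(tip-.04*d,H(p),g),H(p)))
    print(sg);chain(L,observe()['qpos'])
```

```text
PCA yaw -42.72907462730368 [ 0.43575617 -0.22785626] -0.0679914343756371 0.08313246771317274
grasp [ 0.42743891 -0.22683911  0.005     ]
1
above [-0.56, 0.25, 1.8, -0.0, 1.1, -1.39] 
grasp [-0.56, 0.49, 1.88, -0.0, 0.77, -1.39] 
lift [-0.56, 0.19, 1.75, -0.0, 1.21, -1.39] 
m20 [-0.41, 0.21, 1.67, -0.08, 0.92, -1.34] 
m45 [-0.38, 0.16, 1.94, -0.54, 0.32, -0.89] 
in0.00 [-0.4, 0.28, 1.88, -0.63, 0.25, -0.8] 
in0.02 [-0.41, 0.33, 1.85, -0.68, 0.23, -0.76] 
in0.04 [-0.41, 0.38, 1.82, -0.72, 0.21, -0.72] 
rot60 [-0.45, 0.41, 1.83, -1.04, 0.06, -0.43] ERR 0.1788
rot75 [-0.48, 0.45, 1.79, -1.04, 0.0, -0.47] ERR 0.4037
rot85 [-0.48, 0.47, 1.75, -1.04, 0.0, -0.48] ERR 0.5598
-1
above [-0.56, 0.25, 1.8, 0.0, 1.1, 1.75] 
grasp [-0.56, 0.49, 1.88, -0.0, 0.77, 1.75] 
lift [-0.56, 0.19, 1.75, -0.0, 1.21, 1.75] 
m20 [-0.41, 0.21, 1.67, -0.08, 0.92, 1.81] 
m45 [-0.38, 0.16, 1.94, -0.54, 0.32, 2.25] 
in0.00 [-0.4, 0.28, 1.88, -0.63, 0.25, 2.34] 
in0.02 [-0.41, 0.33, 1.85, -0.68, 0.23, 2.38] 
in0.04 [-0.41, 0.38, 1.82, -0.72, 0.21, 2.42] 
rot60 [-0.47, 0.41, 1.84, -0.9, 0.02, 2.55] ERR 0.1689
rot75 [-0.48, 0.45, 1.79, -0.9, 0.0, 2.54] ERR 0.4037
rot85 [-0.48, 0.47, 1.75, -0.93, 0.0, 2.55] ERR 0.5598
```

Run:
```python
from g import *
T=RW(47.2);G=np.array([.4274,-.2268,0]);rows((G+[0,0,.155],T),(G+[0,0,.0105],T))
```

```text
turn [-25.3, -49.0, -117.7] shift [0.1703, -0.0074, 0.0184]
turn [0.0, 0.0, 0.0] shift [0.0, 0.0, 0.1445]
```

```bash
python3 -m inch '[[[-25.3,-49,-117.7],[0.1703,-0.0074,0.0184],0.6],[[-25.3,-49,-117.7],[0.1703,-0.0074,0.0184],0.6],[[-25.3,-49,-117.7],[0.1703,-0.0074,0.0184],0.6],[[-25.3,-49,-117.7],[0.1703,-0.0074,0.0184],0.6],[[-25.3,-49,-117.7],[0.1703,-0.0074,0.0184],0.6],[[-25.3,-49,-117.7],[0.1703,-0.0074,0.0184],0.6],[[-25.3,-49,-117.7],[0.1703,-0.0074,0.0184],0.6],[[-25.3,-49,-117.7],[0.1703,-0.0074,0.0184],0.6],[[-25.3,-49,-117.7],[0.1703,-0.0074,0.0184],0.6],[[-25.3,-49,-117.7],[0.1703,-0.0074,0.0184],0.6]]'
python3 - <<'E'
from g import *
print(observe()['qpos'].round(2))
T=RW(47.2);G=np.array([.4274,-.2268,0]);rows((G+[0,0,.155],T),(G+[0,0,.0105],T))
E
```

```text
time: 43.28
ee_pos: [0.4281, -0.2252, 0.1515]
orientation: [-0.067, 0.969, 0.234, 0.05]
wrist_force: [-0.2, -0.7, -0.3]
grip_width: 0.0514
[-0.64  0.26  1.79  0.18  1.13 -1.2 ]
turn [-4.7, -8.4, -19.9] shift [-0.0009, 0.0007, -0.0038]
turn [0.0, 0.0, 0.0] shift [0.0, 0.0, 0.1445]
```

```bash
python3 -m inch '[[[-4.7,-8.4,-19.9],[-0.0009,0.0007,-0.0038],0.6],[[-4.7,-8.4,-19.9],[-0.0009,0.0007,-0.0038],0.6],[[-4.7,-8.4,-19.9],[-0.0009,0.0007,-0.0038],0.6],[[-4.7,-8.4,-19.9],[-0.0009,0.0007,-0.0038],0.6],[[-4.7,-8.4,-19.9],[-0.0009,0.0007,-0.0038],0.6]]'
python3 - <<'E'
from g import *
s=snap('side')
# gauge in side view (grey-bright) to confirm it has not been knocked
im=np.array(s['image']).astype(int);m=((im.min(2)>110)&(im.max(2)-im.min(2)<40)).astype(np.uint8)
k,l,st,ce=cv2.connectedComponentsWithStats(m[235:285,265:345])
for i in range(1,k):
    if st[i,4]>30:print(st[i],ce[i]+[265,235],onz(s,*(ce[i]+[265,235]),.008).round(4))
T=RW(47.2);G=np.array([.4274,-.2268,0]);rows((G+[0,0,.155],T),(G+[0,0,.0105],T))
E
```

```text
time: 43.9
ee_pos: [0.4264, -0.228, 0.1574]
orientation: [0.001, 0.919, 0.395, 0.001]
wrist_force: [0.2, -0.0, 0.3]
grip_width: 0.0511
[54 29 12  5 31] [324.29032258 266.32258065] [ 0.4707 -0.2867  0.008 ]
turn [0.1, -0.0, -0.6] shift [0.0016, -0.0002, 0.0026]
turn [0.0, 0.0, 0.0] shift [0.0, 0.0, 0.1445]
```

```bash
python3 -m inch '[[[0,0,-0.6],[0.0016,0,0.05],0.6],[[0,0,-0.6],[0.0016,0,0.1],0.6],[[0,0,-0.6],[0.0016,0,0.13],0.6],[[0,0,-0.6],[0.0016,0,0.1465],0.6],[[0,0,-0.6],[0.0016,0,0.1465],0.6],[[0,0,-0.6],[0.0016,0,0.1465],0],[[0,0,-0.6],[0.0016,0,0.1465],0],[[0,0,-0.6],[0.0016,0,0.1465],0],[[0,0,-0.6],[0.0016,0,0.1465],0],[[0,0,-0.6],[0.0016,0,0.1465],0]]'
python3 -m inch '[[[0,0,0],[0,0,-0.02],0],[[0,0,0],[0,0,-0.06],0],[[0,0,0],[0,0,-0.11],0],[[0,0,0],[0,0,-0.16],0],[[0,0,0],[0,0,-0.19],0],[[0,0,0],[0,0,-0.19],0],[[0,0,0],[0,0,-0.19],0]]'
python3 - <<'E'
from g import *
t=snap('top');p,r=cur();print(p,r.as_matrix().round(3))
# where is the eye now? dark/bright: hole centre
im=np.array(t['image']).astype(int);m=((im.min(2)>105)&(im.max(2)-im.min(2)<35)).astype(np.uint8)
m[:160]=0;m[260:]=0;m[:,:315]=0;m[:,400:]=0
cn,_=cv2.findContours(m,cv2.RETR_CCOMP,cv2.CHAIN_APPROX_NONE)
for c in cn:
    if len(c)>10:
        (x,y),rr=cv2.minEnclosingCircle(c);q=onz(t,x,y,p[2]);print(len(c),x,y,rr,q.round(4),'in tool',r.inv().apply(q-p).round(4))
save(t,'t9',(320,150,400,250),6)
E
```

```text
time: 45.2
ee_pos: [0.4284, -0.2277, 0.013]
orientation: [0.003, 0.916, 0.401, 0.001]
wrist_force: [-1.5, 0.8, 7.8]
grip_width: 0.0197
time: 46.08
ee_pos: [0.427, -0.2265, 0.2008]
orientation: [0.001, 0.916, 0.401, 0.0]
wrist_force: [-0.3, -0.7, -1.6]
grip_width: 0.0194
[ 0.42695186 -0.22644848  0.20047226] [[ 0.678  0.735  0.001]
 [ 0.735 -0.678 -0.002]
 [-0.001  0.002 -1.   ]]
16 326.0 176.0 4.000100135803223 [ 0.5702 -0.1569  0.2005] in tool [ 0.1483  0.058  -0.    ]
```

Run:
```python
from g import *
t=load('top');p,r=cur()
e=p+r.apply([0,.07,.005]);u0,v0=proj(t,e);print('expected px',u0,v0)
pts=[]
for v in range(int(v0)-22,int(v0)+22):
    for u in range(int(u0)-22,int(u0)+22):
        q=dep(t,u,v)
        if .17<q[2]<.22: pts.append((*r.inv().apply(q-p),u,v))
a=np.array(pts);print(len(a));a=a[a[:,1]>.03]
print(len(a),a.min(0).round(4),a.max(0).round(4),a[:,2].mean())
ring=a[a[:,1]>.05];print('ring x mid',(ring[:,0].min()+ring[:,0].max())/2,'far y',ring[:,1].max(),'n',len(ring))
# depth hole in ring
m=np.zeros((400,640),np.uint8);m[a[:,4].astype(int),a[:,3].astype(int)]=1
cn,h=cv2.findContours(m,cv2.RETR_CCOMP,cv2.CHAIN_APPROX_NONE)
for c in cn:
    (x,y),rr=cv2.minEnclosingCircle(c);q=onz(t,x,y,p[2]-.0);print(len(c),x,y,rr,r.inv().apply(q-p).round(4))
cv2.imwrite('pics/t9.png',cv2.resize(cv2.cvtColor(t['image'],cv2.COLOR_RGB2BGR)[150:250,320:400],None,fx=6,fy=6))
```

```text
expected px 366.5712656215909 207.82365687887247
88
88 [-2.17e-02  5.27e-02 -1.20e-03  3.59e+02  2.01e+02] [2.12e-02 8.91e-02 1.38e-02 3.74e+02 2.15e+02] 0.0045668675125113325
ring x mid -0.00026656757288538377 far y 0.08905473889749103 n 88
62 366.4666748046875 208.0 7.533425331115723 [0.     0.069  0.0001]
```

```bash
cat >> g.py <<'E'
tip=np.array([.626,-.2745,.2235]);al=-35.
ho=np.array([np.cos(np.radians(al)),np.sin(np.radians(al)),0]);up=np.array([0,0,1.]);d=(up-ho)/np.sqrt(2)
def hang(k,p=42,dz=0,lat=0):
    Rt=RW(al+90,-p);E=tip-k*d+[0,0,dz];return E-Rt.apply([0,.069,.005]),Rt
E
python3 - <<'E'
from g import *
L=[('a',*hang(-.08,25)),('b',*hang(-.05)),('c',*hang(0)),('d',*hang(.042)),('e',*hang(.042,42,-.008))]
chain(L,observe()['qpos'])
rows(*[x[1:] for x in L])
E
```

```text
a [-0.4, 0.12, 1.75, -0.12, 0.84, -1.3] 
b [-0.39, 0.16, 1.91, -0.41, 0.39, -1.02] 
c [-0.4, 0.28, 1.85, -0.45, 0.32, -0.98] 
d [-0.41, 0.38, 1.79, -0.5, 0.28, -0.94] 
e [-0.41, 0.39, 1.8, -0.53, 0.26, -0.91] 
turn [-24.9, 1.7, -7.6] shift [0.0834, 0.0588, -0.0549]
turn [-17.0, 0.0, 0.0] shift [0.0, 0.0118, 0.0486]
turn [0.0, 0.0, 0.0] shift [-0.0, 0.0026, 0.0499]
turn [0.0, 0.0, 0.0] shift [0.0, 0.0022, 0.0419]
turn [0.0, 0.0, 0.0] shift [0.0, -0.0054, 0.0059]
```

```bash
python3 -m inch '[[[-6,0.4,-2],[0.02,0.015,-0.03],0],[[-12,0.9,-4],[0.042,0.03,-0.05],0],[[-19,1.3,-6],[0.063,0.045,-0.0549],0],[[-24.9,1.7,-7.6],[0.0834,0.0588,-0.0549],0],[[-24.9,1.7,-7.6],[0.0834,0.0588,-0.0549],0],[[-24.9,1.7,-7.6],[0.0834,0.0588,-0.0549],0]]'
python3 -m inch '[[[-6,0,0],[0,0.004,0.017],0],[[-12,0,0],[0,0.008,0.034],0],[[-17,0,0],[0,0.0118,0.0486],0],[[-17,0,0],[0,0.0118,0.0486],0],[[-17,0,0],[0,0.0118,0.0486],0],[[-17,0,0],[0,0.0118,0.0486],0]]'
python3 - <<'E'
from g import *
rows(hang(-.05),hang(0))
t=snap('top');s=snap('side');p,r=cur()
E=p+r.apply([0,.069,.005]);print('eye',E)
print('eye px top',proj(t,E),'side',proj(s,E),'tip px',proj(t,tip),proj(s,tip))
a=cv2.resize(cv2.cvtColor(t['image'],cv2.COLOR_RGB2BGR)[120:200,330:410],None,fx=5,fy=5,interpolation=cv2.INTER_CUBIC);b=cv2.resize(cv2.cvtColor(s['image'],cv2.COLOR_RGB2BGR)[140:220,340:420],None,fx=5,fy=5,interpolation=cv2.INTER_CUBIC)
cv2.imwrite('pics/c10.png',np.hstack([a,b]))
E
```

```text
time: 46.88
ee_pos: [0.5265, -0.2053, 0.2559]
orientation: [0.192, 0.866, 0.451, 0.099]
wrist_force: [0.4, 0.0, -1.8]
grip_width: 0.0196
time: 47.62
ee_pos: [0.5529, -0.2235, 0.2186]
orientation: [0.319, 0.828, 0.431, 0.166]
wrist_force: [0.6, -1.1, -0.7]
grip_width: 0.0194
turn [0.1, 0.0, 0.0] shift [0.0002, -0.0021, 0.0011]
turn [0.0, 0.0, 0.0] shift [-0.0, 0.0026, 0.0499]
eye [ 0.59747073 -0.25460023  0.26090347]
eye px top [361.40902048 163.74788454] side [367.27502948 163.42606195] tip px [367.32995875 155.59701048] [381.05714735 178.29783816]
```

View pics/c10.png

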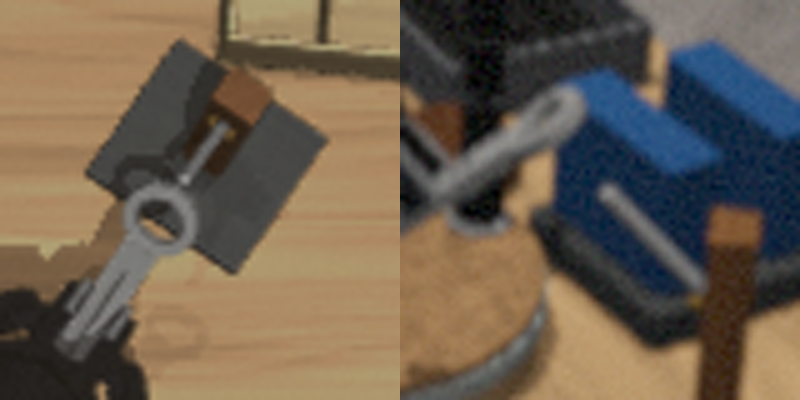

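Run:
```python
from g import *
p,r=cur();print(tri(t,(362,163.2),s,(370.8,163.8)))
for c,n in((t,'top'),(s,'side')):
    u0,v0=proj(c,p+r.apply([0,.069,.005]));pts=[]
    for v in range(int(v0)-14,int(v0)+14):
        for u in range(int(u0)-14,int(u0)+16):
            if c['depth'][v,u]>0:
                q=r.inv().apply(dep(c,u,v)-p)
                if abs(q[0])<.04 and .048<q[1]<.11 and abs(q[2])<.03: pts.append(q)
    a=np.array(pts);print(n,len(a),a.min(0).round(4),a.max(0).round(4),a.mean(0).round(4),np.median(a,0).round(4))
    print('  z fit vs y',np.polyfit(a[:,1],a[:,2],1).round(3))
    # circle fit from outline: y of the far side, x mid
    far=a[a[:,1]>.06];print('  x mid',(np.percentile(far[:,0],[2,98])).round(4))
# side bright ring blob
im=np.array(s['image']).astype(int)
print(im[158:172,360:382].mean(2).astype(int))
```

```text
(array([ 0.60194123, -0.25758456,  0.25993116]), np.float64(0.006086007415025267))
top 132 [-0.0217  0.0482 -0.0025] [0.0205 0.0921 0.0159] [-0.0006  0.0714  0.0046] [-0.0006  0.0719  0.0041]
  z fit vs y [0.031 0.002]
  x mid [-0.0208  0.0192]
side 151 [-0.0242  0.0483  0.0032] [0.0178 0.0917 0.015 ] [-0.0051  0.0703  0.008 ] [-0.0082  0.0687  0.0074]
  z fit vs y [0.024 0.006]
  x mid [-0.0234  0.0164]
[[ 20  40  50  45  49  47  43  58  68  83 102 121 134 139 137 121 108  89
   90  88  88  88]
 [ 41  42  39  45  46  38  58  84  97  96 109 118 128 145 144 133 110  92
   87  87  91  89]
 [ 40  46  48  40  52  65  83 108 111 100  89  93 120 139 140 129 113  97
   86  88  82  85]
 [ 38  36  42  57  64  88 107 117 103  88  84  95 124 136 135 127 113  97
   84  90  86  90]
 [ 32  58  74  77  93 112 119 108  95  87  91 116 128 133 131 125 108  82
   78  84  85  90]
 [ 60  92 104 113 118 127 125 107 102 103 118 130 136 131 122 114  91  67
   61  69  70  84]
 [ 71 118 133 139 135 125 119 108 114 123 129 136 127 121 122 103  74  50
   44  60  61  75]
 [ 88 124 141 143 137 127 123 116 123 130 127 124 116 116 105  77  54  41
   40  41  46  58]
 [110 131 145 142 129 125 123 123 125 126 119 115 109  96  82  62  41  49
   36  39  36  48]
 [131 138 146 135 131 128 127 118 111 105 108  99  95  82  57  39  47  40
   43  33  39  39]
 [138 139 138 131 125 121 109  99  92  93  97  90  70  57  42  38  43  40
   38  42  44  39]
 [135 126 124 115 106  95  88  83  91  99  93  75  56  46  37  38  44  41
   44  48  48  46]
 [111 103  95  90  81  78  80  93 104 114 104  63  44  42  47  44  36  45
   40  35  32  42]
 [ 93  83  73  63  68  87 103 120 131 134 111  69  41  41  44  44  45  44
   37  34  44  37]]
```

```bash
python3 -m inch '[[[0,0,0],[0,-0.005,0],0],[[0,0,0],[0,-0.005,0],0],[[0,0,0],[0,-0.004,0.015],0],[[0,0,0],[0,-0.0035,0.03],0],[[0,0,0],[0,-0.0028,0.042],0],[[0,0,0],[0,-0.0024,0.05],0],[[0,0,0],[0,-0.0024,0.05],0]]'
python3 -m inch '[[[0,0,0],[0,0.0004,0.007],0],[[0,0,0],[0,0.0008,0.014],0],[[0,0,0],[0,0.0008,0.014],0]]'
python3 - <<'E'
from g import *
t=snap('top');s=snap('side')
p,r=cur();E=p+r.apply([0,.069,.005]);print('eye rel tip along -d',-(E-tip)@d,'perp',((E-tip)-((E-tip)@d)*d).round(4),observe()['torque'].round(2))
for c,n in((t,'top'),(s,'side')):
    u,v=proj(c,E).round().astype(int);print(n,u,v);print(np.array(c['image']).mean(2).astype(int)[v-9:v+10,u-10:u+11])
E
```

```text
time: 48.6
ee_pos: [0.5788, -0.2415, 0.1782]
orientation: [0.319, 0.828, 0.431, 0.165]
wrist_force: [-0.5, 0.9, -1.2]
grip_width: 0.0194
time: 48.98
ee_pos: [0.587, -0.2472, 0.1686]
orientation: [0.319, 0.828, 0.431, 0.166]
wrist_force: [0.1, 0.7, -1.8]
grip_width: 0.0196
eye rel tip along -d 0.013162293901410192 perp [-0.0021  0.0015 -0.0025] [0.25 0.34 0.02]
top 368 154
[[ 70  70  68  51  51  48  49  48  48  49  46  37  32  36  66  96 102  82
   45  36  36]
 [ 71  68  52  48  47  47  48  47  48  46  40  30  30  41  77 107 102  78
   73  41  37]
 [ 67  49  48  47  54  70  66  51  62  82  88  94 106  72  91 102  73  66
   59  39  40]
 [ 67  48  49  54  70  67  65 104 120 127 129 126 114 100 101  93  38  39
   39  38  50]
 [ 67  48  48  52  71  80 122 125 127 128 128 127 130 132 119  98  59  38
   37  43  63]
 [ 68  48  49  56  89 120 125 123 103  75  85 107 126 129 131 126  95  59
   37  55  72]
 [ 66  48  47  60 104 125 120  88  62  45  57  85  91  97 127 132 124  89
   47  64  72]
 [ 72  65  48  71 120 120  93  63  59  62  95 103  92  53  91 129 129  94
   75  67  69]
 [ 73  66  49
[... 1971 characters left out ...]
6 114 131 134 125 117 112 107 115 120 127 125 121 114 103  80
   53  37  34]
 [ 91 118 129 136 144 141 127 115 116 124 122 123 116 112 108 101  89  66
   55  48  40]
 [122 132 138 140 141 138 130 124 124 119 119 109 104 103  98  91  79  77
   64  59  41]
 [137 137 132 133 134 131 122 122 109 106  98  94  95  85  80  75  78  77
   86  77  51]
 [138 132 124 113 112 105 101  91  87  86  80  84  76  62  53  50  69  77
   87  84  79]
 [130 119  98  90  85  77  74  69  70  71  70  68  60  56  37  45  54  68
   85  94  96]
 [111  96  82  73  74  65  65  66  68  65  58  51  50  37  43  37  47  53
   74  87 109]
 [ 86  82  80  76  67  65  61  65  60  52  50  37  46  30  37  38  41  50
   52  76  90]]
```

```bash
python3 -m inch '[[[0,0,0],[0,0.0004,0.008],0],[[0,0,0],[0,0.0008,0.016],0],[[0,0,0],[0,0.0012,0.024],0],[[0,0,0],[0,0.0015,0.029],0],[[0,0,0],[0,0.0015,0.029],0],[[0,0,0],[0,0.0015,0.029],0]]'
python3 - <<'E'
from g import *
s=snap('side');p,r=cur();E=p+r.apply([0,.069,.005]);print('k',-(E-tip)@d,'perp',((E-tip)-((E-tip)@d)*d).round(4),observe()['torque'].round(2),observe()['qpos'].round(2))
u,v=proj(s,E).round().astype(int);print(u,v);print(np.array(s['image']).mean(2).astype(int)[v-14:v+10,u-16:u+11])
E
```

```text
time: 49.82
ee_pos: [0.6037, -0.2589, 0.1487]
orientation: [0.319, 0.828, 0.431, 0.166]
wrist_force: [0.2, 0.5, -1.9]
grip_width: 0.0199
k 0.041991382171981353 perp [-0.0019  0.0014 -0.0024] [0.19 0.43 0.06] [-0.41  0.38  1.8  -0.52  0.27 -0.92]
392 191
[[ 37  37  49  57  94 112 110  83  55  44  39  38  49  41  45  39  42  39
   41  42  37  38  38  41  35  42  31]
 [ 40  41  46  69 112 132 131 107  77  48  39  43  44  39  36  42  41  34
   43  43  35  40  38  43  46  40  40]
 [ 46  39  42  67  95 123 124 113  97  77  51  46  35  42  35  34  35  38
   47  38  37  39  45  37  30  40  43]
 [ 50  43  41  59  70  82 100 110 110 101  76  50  41  43  35  43  43  44
   39  30  41  39  46  32  41  45  43]
 [ 38  40  42  45  49  64  82 102 115 115  98  72  51  48  39  32  44  39
   37  39  33  32  31  41  32  45  63]
 [ 46  46  45  31  48  44  63  75  94 113 114 102  78  48  44  47  41  44
   34  38  32  40  39  30  38  49  66]
 [ 44  45  41  40  41  48  50  59  82 102 116 112  97  75  47  38  30  36
   43  51  59  61  58  49  38  49  74]
 [ 50  45  41  45  43  45  41  52  62  70  99 112 116  
[... 1166 characters left out ...]
  88  69  55  43  45]
 [ 30  29  54  76  96 114 125 127 128 134 140 134 131 126 124 120 115 111
  105  99  96  93  83  78  55  50  47]
 [ 50  60  85 110 120 128 134 139 133 135 131 130 125 117 111 103  96  94
   95  85  79  76  73  72  65  52  39]
 [ 85  96 108 123 137 132 132 130 121 117 109 106  99  91  83  83  76  77
   75  67  56  56  59  70  74  54  39]
 [117 117 120 132 138 132 123 115 100  89  79  74  73  71  77  71  75  64
   64  40  45  49  57  68  59  53  49]
 [124 123 125 126 129 118 103  87  80  72  75  66  65  62  62  75  69  61
   58  57  53  52  45  48  55  50  49]
 [126 131 123 116 104  98  86  81  75  71  67  64  61  69  72  70  60  64
   66  63  61  56  46  53  46  44  35]]
```

```bash
python3 -m inch '[[[0,0,0],[0,-0.002,0.0022],0],[[0,0,0],[0,-0.004,0.0045],0],[[0,0,0],[0,-0.004,0.0045],0]]'
python3 -m inch '[[[0,0,0],[0,0,0],0.25],[[0,0,0],[0,0,0],0.3],[[0,0,0],[0,0,0],0.4],[[0,0,0],[0,0,0],0.6],[[0,0,0],[0,0,0],0.6],[[0,0,0],[0,0,0],0.6],[[0,0,0],[0,0,0],0.6],[[0,0,0],[0,0,0],0.6]]'
python3 - <<'E'
from g import *
s=snap('side');t=snap('top')
for n,p in(('tip',tip),('root',tip-.077*d)):print(n,proj(s,p).round(1),proj(t,p).round(1))
# depth-based search of gauge: bright grey pixels near the peg in the side view
im=np.array(s['image']).astype(int);m=(im.min(2)>85)&(im.max(2)-im.min(2)<30)
for v in range(150,262,2):
    print(v,''.join('#' if m[v,u] else '.' for u in range(355,425)))
E
```

```text
time: 50.25
ee_pos: [0.6037, -0.2589, 0.1422]
orientation: [0.319, 0.828, 0.431, 0.166]
wrist_force: [-0.7, -0.6, -1.1]
grip_width: 0.0198
time: 51.25
ee_pos: [0.6038, -0.259, 0.1426]
orientation: [0.319, 0.828, 0.431, 0.166]
wrist_force: [-0.7, 0.1, 0.0]
grip_width: 0.0514
tip [381.1 178.3] [367.3 155.6]
root [402.  199.5] [376.1 143.5]
150 ......................................##............##################
152 ......................................#...............################
154 .........................................................#############
156 ............................................................##########
158 ................................#..............................#######
160 ..................................##..............................####
162 .....................................................................#
164 ......................................................................
166 ......................................................................
168 ......................................................................
170 ......
[... 2739 characters left out ...]
.........................
244 ......................................................................
246 ......................................................................
248 ......................................................................
250 ......................................................................
252 ......................................................................
254 ......................................................................
256 ......................................................................
258 ......................................................................
260 ......................................................................
```

```bash
python3 -m inch '[[[0,0,0],[0,0,-0.02],0.6],[[0,0,0],[0,0,-0.05],0.6],[[0,0,0],[0,0,-0.09],0.6],[[0,0,0],[0,0,-0.13],0.6],[[0,0,0],[0,0,-0.13],0.6],[[0,0,0],[0,0,-0.13],0.6],[[0,0,0],[0,0,-0.13],0.6],[[0,0,0],[0,0,-0.13],0.6]]'
python3 - <<'E'
from g import *
t0=np.load  # compare with the first views
s=snap('side');t=snap('top')
im=np.array(s['image']).astype(int);m=(im.min(2)>70)&(im.max(2)-im.min(2)<32)
for v in range(176,250,3):print(v,''.join('#' if m[v,u] else '.' for u in range(365,420)))
print('gauge pts',[dep(s,u,v).round(3).tolist() for u,v in((401,192),(398,200),(397,210),(396,220),(395,230),(394,239))])
print('cup floor',dep(t,285,189).round(3),'rim',[dep(t,u,v).round(3).tolist() for u,v in((269,188),(284,172),(299,190),(284,203))])
for n,c in(('t',t),('s',s)):
  for b in blobs(c,.018,85,10,80,(.3,.65,-.55,.3)):print(n,*b)
print(observe()['time'])
E
```

```text
time: 52.35
ee_pos: [0.5324, -0.2091, 0.238]
orientation: [0.318, 0.828, 0.431, 0.165]
wrist_force: [0.2, 0.3, -0.3]
grip_width: 0.0515
176 ................#......................................
179 .....#.........#####...................................
182 ..................#####................................
185 .....................#####.............................
188 ........................#####..........................
191 ...........................##########..................
194 ..............................#######..................
197 ...............................######..................
200 ...#...........................#####...................
203 .###...........................####....................
206 ###....................................................
209 #..............................##......................
212 ...............................#.......................
215 ...............................#.......................
218 ..............................###......................
221 ..............................##.......................
224 
[... 340 characters left out ...]
..#...########.
242 ...............#....#.#...#####........................
245 .......................................................
248 ..............#..##..#.................................
gauge pts [[0.667, -0.303, 0.19], [0.654, -0.314, 0.178], [0.657, -0.309, 0.144], [0.659, -0.306, 0.11], [0.66, -0.304, 0.077], [0.654, -0.312, 0.055]]
cup floor [ 0.545 -0.026  0.048] rim [[0.544, 0.02, 0.096], [0.595, -0.026, 0.09], [0.539, -0.073, 0.09], [0.5, -0.023, 0.046]]
t 0.5873 0.2539 69 24 26 200.8 177.0
t 0.4887 -0.0633 15 5 6 297.1 207.1
t 0.4024 0.1851 10 2 10 220.8 233.5
t 0.3961 0.2318 12 5 9 206.5 235.4
s 0.6488 -0.1385 53 15 13 360.9 214.5
s 0.4592 -0.1876 32 11 7 305.5 241.6
52.45
```

```bash
python3 -m inch '[[[0,0,0],[0,-0.05,-0.06],0.6],[[0,0,0],[0.0,-0.1,-0.1],0.6],[[0,0,0],[0,-0.1,-0.1],0.6],[[0,0,0],[0,-0.1,-0.1],0.6],[[0,0,0],[0,-0.1,-0.1],0.6],[[0,0,0],[0,-0.1,-0.1],0.6]]'
python3 - <<'E'
from g import *
s=snap('side');t=snap('top')
for n,c in(('t',t),('s',s)):
  for b in blobs(c,.018,85,10,80,(.3,.65,-.55,.3)):print(n,*b)
print(dep(t,297,207))
print('gauge pts',[dep(s,u,v).round(3).tolist() for u,v in((397,210),(396,220),(395,230),(394,239))])
E
```

```text
time: 53.2
ee_pos: [0.4171, -0.1284, 0.2459]
orientation: [0.319, 0.828, 0.431, 0.165]
wrist_force: [-0.1, -0.4, -0.6]
grip_width: 0.0515
t 0.5871 0.2534 73 24 26 200.9 177.1
t 0.4674 0.2953 10 10 10 187.5 213.5
t 0.3959 0.1872 14 5 14 220.1 235.5
t 0.3961 0.2318 12 5 9 206.5 235.4
s 0.6424 -0.1421 77 16 17 359.4 215.7
s 0.3422 -0.1087 64 14 9 254.8 235.6
s 0.3042 -0.3455 12 12 5 268.5 298.1
[ 0.48754394 -0.06452281  0.0470164 ]
gauge pts [[0.659, -0.306, 0.141], [0.659, -0.306, 0.11], [0.658, -0.306, 0.079], [0.654, -0.313, 0.056]]
```

The dark blob was a shadow: it disappeared when the arm moved. No ferrules are left on the bench, and the gauge hangs still.

```bash
python3 -c "from workcell import *; print(job_done())"
```

```text
the job is handed in; nothing more can be done
None
```

The job is done and handed in at about 53 s on the robot's clock.

- **Ferrules:** Four of the five were on the bench. I picked each one into the cup on the cork and saw all four standing in it before lifting. At the bin I pressed the flap open with the cup's rim, tipped the cup to about 112°, and came back with it empty. The flap was shut, nothing lay on the lid, and both cameras showed no ferrule left on the bench. I could not see inside the bin.
- **Cup:** It is upright and empty on the cork, at its starting spot by the camera depth readings.
- **Gauge:** It hangs by its eye near the root of the peg. It was steady in two checks after release, and the gripper was well clear.

**What disagreed or failed:**
- **Ferrule near the cup handle:** My first reach for this one stopped short because the pose was out of the arm's range. Nothing was touched, and a less tilted reach worked.
- **Eye and peg alignment:** The side view of the eye against the peg differed from the arm's own position by about 6 mm. I split the difference, and the peg went through cleanly.
- **Last check:** A dark patch on the cork turned out to be a shadow; it vanished when the arm moved.

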